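Pack the spice jars, find the lid that snaps on, fit the vacuum pump

TASK

Take every spice jar out of the wooden bin and put it in the white vacuum storage tub, then close the tub with the one of the three blue lids that really snaps on: try them until one goes down flush all round under both clips, and last push the grey hand pump down over that lid's valve spigot until it is fully home, ready for pumping. Leave the lids that do not fit lying flat, right way up, on the worktop, and do not disturb the other things standing about.

Things in the scene. Friction and masses are not known exactly. Their poses are not given: they have to be found in the camera images.
- tub_p: Round white storage tub, standing on the worktop, 151 mm across, 3 kg with its weighted foot. Just one of tub_p, tub_q, tub_r is there in a run (the others None); they differ only in neck diameter; which lid fits is not told. Origin: centre of underside, z up. Rim 108 mm above it; floor 4 mm thick; the neck is a 3 mm wall 13 mm high, mouth 113 to 137 mm wide (113 at the narrowest); inside below it 143 mm wide.
- tub_q: As tub_p but for the neck diameter. All tubs: two blue spring clips stand outside the neck at the tub's +y and -y sides, reaching out to 89 mm from the axis and up to 132 mm above the origin, and lean 3 mm over the edge of a lid. They stay on the tub. Push a lid straight down, centred within 2 mm (its turn about z is free): the clips give way at 5 to 20 N and snap over its edge.
- tub_r: As tub_p but for the neck diameter. All tubs: a lid that is snapped on has its origin 100 mm above the tub's origin and is level. A lid that does not fit stops with its origin about 108 mm above it, or tilted, however hard it is pushed. Such a lid comes off again when pulled straight up.
- lid_1: Round blue lid, 152 mm across, 0.12 to 0.2 kg, one of three alike from above. Origin: centre of underside, z up. Its plate's top is 14 mm above the origin; from its middle rises the grey valve spigot, a round post 24 mm thick (also the grip), top 50 mm above the origin. A round groove 8 mm deep in the underside, of another diameter on each lid, takes the neck of one tub with 2 mm of play.
- lid_2: Like lid_1, with another groove diameter. Lies right way up on the worktop at the start, as all lids do.
- lid_3: Like lid_1, with another groove diameter.
- pump: Grey hand vacuum pump standing upright on the worktop: 110 mm tall, 43 mm across, waist 38 mm across from 52 to 88 mm up, 0.15 kg. Origin: centre of its underside, z up. From below it is a sleeve with a bore 30 mm wide (33 mm at the mouth) and 40 mm deep, which goes over a lid's spigot until its lower end stands on the plate: its origin is then 14 mm above the lid's.
- bin: An open wooden bin fixed to the worktop, 215 mm (x) by 75 mm (y), 45 mm high, walls 6 mm, floor 6 mm. Origin: centre of its underside. The jars stand in a row along its x axis, about 62 mm apart, with free air beside them across its y axis.
- jar_red: A small glass spice jar with a red screw cap: 91 mm tall, 39 mm across; the cap, the top 18 mm, is 36 mm across. Origin: centre of its underside; z up through the cap. May be None (not there in this run). Stands upright in the wooden bin at the start. 0.11 kg.
- jar_dark_green: A small glass spice jar with a dark green screw cap: 91 mm tall, 39 mm across; the cap, the top 18 mm, is 36 mm across. Origin: centre of its underside; z up through the cap. May be None (not there in this run). Stands upright in the wooden bin at the start. 0.11 kg.
- jar_bright_green: A small glass spice jar with a bright green screw cap: 83 mm tall, 39 mm across; the cap, the top 18 mm, is 36 mm across. Origin: centre of its underside; z up through the cap. May be None (not there in this run). Stands upright in the wooden bin at the start. 0.11 kg.
- salt_shaker2: Bystander: salt shaker, 44 mm across, 90 mm tall. Origin under its centre. (A wall cabinet hangs 0.5 m above the worktop over that corner, where x is beyond 0.5 m and y below -0.15 m: keep the wrist out from under it.)
- toothpick_pot: Bystander: small clear pot of toothpicks, 41 mm across, 64 mm tall. Origin under its centre.
- soap_bottle: Bystander: pump bottle of soap, 60 by 69 mm, 171 mm tall. Origin under its centre.
Things that resemble listed ones, but are neither listed nor needed, are in the scene too. Leave any turquoise look-alike of the jar_red alone.

How it is judged (in metres and radians):
On the way, in this order (a step that is already met when the one before it is completed fails the run):
1. every jar that is there is in the tub (horizontal distance between each of jar_red, jar_dark_green, jar_bright_green and tub_p below 0.07 m and z of jar_red in the frame of tub_p between -0.002 and 0.07 m and z of jar_dark_green in the frame of tub_p between -0.002 and 0.07 m and z of jar_bright_green in the frame of tub_p between -0.002 and 0.07 m and horizontal distance between each of jar_red, jar_dark_green, jar_bright_green and tub_q below 0.07 m and z of jar_red in the frame of tub_q between -0.002 and 0.07 m and z of jar_dark_green in the frame of tub_q between -0.002 and 0.07 m and z of jar_bright_green in the frame of tub_q between -0.002 and 0.07 m and horizontal distance between each of jar_red, jar_dark_green, jar_bright_green and tub_r below 0.07 m and z of jar_red in the frame of tub_r between -0.002 and 0.07 m and z of jar_dark_green in the frame of tub_r between -0.002 and 0.07 m and z of jar_bright_green in the frame of tub_r between -0.002 and 0.07 m), for 0.2 s.
2. the lid that fits is snapped onto the tub (((z of lid_1 in the frame of tub_p between 0.096 and 0.103 m and horizontal distance between lid_1 and tub_p below 0.006 m and angle between the z axis of lid_1 and the z axis of tub_p, either way round below 0.05 rad) or (z of lid_2 in the frame of tub_p between 0.096 and 0.103 m and horizontal distance between lid_2 and tub_p below 0.006 m and angle between the z axis of lid_2 and the z axis of tub_p, either way round below 0.05 rad) or (z of lid_3 in the frame of tub_p between 0.096 and 0.103 m and horizontal distance between lid_3 and tub_p below 0.006 m and angle between the z axis of lid_3 and the z axis of tub_p, either way round below 0.05 rad)) and ((z of lid_1 in the frame of tub_q between 0.096 and 0.103 m and horizontal distance between lid_1 and tub_q below 0.006 m and angle between the z axis of lid_1 and the z axis of tub_q, either way round below 0.05 rad) or (z of lid_2 in the frame of tub_q between 0.096 and 0.103 m and horizontal distance between lid_2 and tub_q below 0.006 m and angle between the z axis of lid_2 and the z axis of tub_q, either way round below 0.05 rad) or (z of lid_3 in the frame of tub_q between 0.096 and 0.103 m and horizontal distance between lid_3 and tub_q below 0.006 m and angle between the z axis of lid_3 and the z axis of tub_q, either way round below 0.05 rad)) and ((z of lid_1 in the frame of tub_r between 0.096 and 0.103 m and horizontal distance between lid_1 and tub_r below 0.006 m and angle between the z axis of lid_1 and the z axis of tub_r, either way round below 0.05 rad) or (z of lid_2 in the frame of tub_r between 0.096 and 0.103 m and horizontal distance between lid_2 and tub_r below 0.006 m and angle between the z axis of lid_2 and the z axis of tub_r, either way round below 0.05 rad) or (z of lid_3 in the frame of tub_r between 0.096 and 0.103 m and horizontal distance between lid_3 and tub_r below 0.006 m and angle between the z axis of lid_3 and the z axis of tub_r, either way round below 0.05 rad))), for 0.2 s.
3. the pump is fully home on the valve spigot of the closed lid (all of step 2 and z of pump in the frame of tub_p between 0.11 and 0.119 m and horizontal distance between pump and tub_p below 0.008 m and angle between the z axis of pump and the z axis of tub_p, either way round below 0.08 rad and z of pump in the frame of tub_q between 0.11 and 0.119 m and horizontal distance between pump and tub_q below 0.008 m and angle between the z axis of pump and the z axis of tub_q, either way round below 0.08 rad and z of pump in the frame of tub_r between 0.11 and 0.119 m and horizontal distance between pump and tub_r below 0.008 m and angle between the z axis of pump and the z axis of tub_r, either way round below 0.08 rad), for 0.2 s.
At the end, for the whole second after the job is handed in: Every jar present is in the tub; the fitting lid is on, centred within 6 mm, level within 0.05 rad, origin 96 to 103 mm above the tub's; the pump on its spigot, origin 110 to 119 mm above the tub's, within 8 mm, 0.08 rad; the other lids lie flat (0.15 rad) on the worktop; all at rest (all of step 1 and all of step 3 and ((z of lid_1 in the frame of tub_p between -0.01 and 0.012 m and angle between the z axis of lid_1 and the z axis of tub_p, either way round below 0.15 rad) or (z of lid_1 in the frame of tub_p between 0.096 and 0.103 m and horizontal distance between lid_1 and tub_p below 0.006 m and angle between the z axis of lid_1 and the z axis of tub_p, either way round below 0.05 rad)) and ((z of lid_2 in the frame of tub_p between -0.01 and 0.012 m and angle between the z axis of lid_2 and the z axis of tub_p, either way round below 0.15 rad) or (z of lid_2 in the frame of tub_p between 0.096 and 0.103 m and horizontal distance between lid_2 and tub_p below 0.006 m and angle between the z axis of lid_2 and the z axis of tub_p, either way round below 0.05 rad)) and ((z of lid_3 in the frame of tub_p between -0.01 and 0.012 m and angle between the z axis of lid_3 and the z axis of tub_p, either way round below 0.15 rad) or (z of lid_3 in the frame of tub_p between 0.096 and 0.103 m and horizontal distance between lid_3 and tub_p below 0.006 m and angle between the z axis of lid_3 and the z axis of tub_p, either way round below 0.05 rad)) and ((z of lid_1 in the frame of tub_q between -0.01 and 0.012 m and angle between the z axis of lid_1 and the z axis of tub_q, either way round below 0.15 rad) or (z of lid_1 in the frame of tub_q between 0.096 and 0.103 m and horizontal distance between lid_1 and tub_q below 0.006 m and angle between the z axis of lid_1 and the z axis of tub_q, either way round below 0.05 rad)) and ((z of lid_2 in the frame of tub_q between -0.01 and 0.012 m and angle between the z axis of lid_2 and the z axis of tub_q, either way round below 0.15 rad) or (z of lid_2 in the frame of tub_q between 0.096 and 0.103 m and horizontal distance between lid_2 and tub_q below 0.006 m and angle between the z axis of lid_2 and the z axis of tub_q, either way round below 0.05 rad)) and ((z of lid_3 in the frame of tub_q between -0.01 and 0.012 m and angle between the z axis of lid_3 and the z axis of tub_q, either way round below 0.15 rad) or (z of lid_3 in the frame of tub_q between 0.096 and 0.103 m and horizontal distance between lid_3 and tub_q below 0.006 m and angle between the z axis of lid_3 and the z axis of tub_q, either way round below 0.05 rad)) and ((z of lid_1 in the frame of tub_r between -0.01 and 0.012 m and angle between the z axis of lid_1 and the z axis of tub_r, either way round below 0.15 rad) or (z of lid_1 in the frame of tub_r between 0.096 and 0.103 m and horizontal distance between lid_1 and tub_r below 0.006 m and angle between the z axis of lid_1 and the z axis of tub_r, either way round below 0.05 rad)) and ((z of lid_2 in the frame of tub_r between -0.01 and 0.012 m and angle between the z axis of lid_2 and the z axis of tub_r, either way round below 0.15 rad) or (z of lid_2 in the frame of tub_r between 0.096 and 0.103 m and horizontal distance between lid_2 and tub_r below 0.006 m and angle between the z axis of lid_2 and the z axis of tub_r, either way round below 0.05 rad)) and ((z of lid_3 in the frame of tub_r between -0.01 and 0.012 m and angle between the z axis of lid_3 and the z axis of tub_r, either way round below 0.15 rad) or (z of lid_3 in the frame of tub_r between 0.096 and 0.103 m and horizontal distance between lid_3 and tub_r below 0.006 m and angle between the z axis of lid_3 and the z axis of tub_r, either way round below 0.05 rad)) and linear speed of each of jar_red, jar_dark_green, jar_bright_green, lid_1, lid_2, lid_3, pump below 0.03 m/s); the robot touches nothing.
It fails at once if the salt shaker is pushed more than 40 mm away or knocked over (distance of salt_shaker2 from where it was at the start of the episode above 0.04 m or angle between salt_shaker2's own z axis and vertical above 0.6 rad).
It fails at once if the toothpick pot is pushed more than 40 mm away or knocked over (distance of toothpick_pot from where it was at the start of the episode above 0.04 m or angle between toothpick_pot's own z axis and vertical above 0.6 rad).
It fails at once if the soap bottle is pushed more than 40 mm away or knocked over (distance of soap_bottle from where it was at the start of the episode above 0.04 m or angle between soap_bottle's own z axis and vertical above 0.6 rad).
Of tub_p, tub_q, tub_r only 1 to 1 are there at a start; the rules pass over those that are not, and their reading is None.
Of jar_red, jar_dark_green, jar_bright_green only 2 to 3 are there at a start; the rules pass over those that are not, and their reading is None.
At some moment in a run one of lid_1, lid_2, lid_3 may be knocked a few centimetres aside while the robot is not near it.
It also fails if it takes over 210 s, if anything falls off the work surface, if the arm or the gripper's body presses on something with over 40 N, if the wrist force passes 120 N, or if a joint passes its speed limit or range.

ROBOT

A 7-joint arm with a two-finger parallel gripper is mounted at the origin on a cart in front of the work surface, level with it; the furniture and walls round the work are solid. World frame = base frame: x ahead of the robot, y to its left, z up, the work surface at z = 0. Lengths are in m, angles in degrees, forces in N, time in s.
With the tool pointing down it reaches from about 0.4 to 0.85 m from the base axis. Payload 10.4 kg.
Tool frame: the origin (TCP) lies between the finger pads; the fingertips stand 14 mm ahead of it and the grasp point (between the pads) lies 5 mm behind it (r.nose_length is the distance from the TCP to the fingertips, in m); z points along the fingers, y is the line along which they close (so a half turn about z gives the same grasp; the last joint's range is limited). The gripper opens to 87 mm and grips with 3 to 60 N. Pads are 19 mm wide; open, the fingers measure 117 mm over their backs; the gripper's body (75 mm by 190 mm) begins 51 mm behind the grasp point.
Start: joints at [72.559, 19.034, -3.707, 83.658, 1.238, 77.344, -5.071], TCP at [0.174, -0.6, 0.199] pointing down, gripper open.
Joint ranges: [-148.97, 148.97], [-28.65, 121.19], [-84.17, 76.75], [9.2, 138.47], [-72.65, 252.65], [3.7, 117.97], [-149.18, 149.18]. Speed limits (degrees/s): [127.2, 127.2, 159.86, 159.86, 180, 180, 180].

INTERFACE

Orientations are given as a 3x3 rotation matrix whose columns are the frame's x, y, z axes.
In Python, from bench import r gives the robot as it stands.
- The arm moves only by the tool drive_tool, never from a script. Its argument "targets" is text: rows parted by semicolons, each of 7 numbers parted by spaces: the shift along the tool's x, y, z in mm, then the turn, a rotation vector about the tool's x, y, z in degrees, then the closure, from 0 (fully open) to 1 (shut). In form: tx ty tz ax ay az jaw; .... A call has 1 to 8 rows; each row is the pose to reach, as a shift and turn from the pose commanded when the call began, along the tool's axes at that moment; what a row does not reach only later rows make up. A row lasts 1/10 s, in which the tool goes at most 50 mm and 8.59 degrees, less where a joint would pass 70% of its speed; a pose out of reach is approached as far as the arm can. A call with a gripper value outside its range is refused whole. The fingers move at their own pace and stop on an object; "grip_force" is the grip in N (left out, the last holds). Time passes only in rows, so rows that repeat a pose let the fingers close. It gives the time, the measured TCP pose, the force, the opening and the grip force at its end, in the units of the state.
- r.get_state(): the state, without advancing time (a new reading comes with each control period).
- r.camera(name): name is "scene" or "top"; returns the picture (400x640x3 uint8, red, green, blue); there is no depth.
- r.camera_info(name): a dict with "K" (3x3 intrinsics, pixels), "extrinsics" (4x4, takes a point from camera to world coordinates). Camera axes: x right, y up, looking along -z (the intrinsics and any distortion apply to the point x, -y, -z); pixel columns grow to the right and rows downward; lengths in m; the calibration is good to about 2 mm. A picture is of the moment at which its call begins. camera_info takes no time and is no camera call.
- r.job_done(): hands the job in; it is judged then, once.
The state is a dict: "t": time; "joint_positions": joint angles; "qvel": joint speeds; "effort": joint torques, N m; "ee_pos": TCP position; "eef_rot": TCP orientation; "force": force on the tool from outside, world axes, zero at the start; "ft_torque": the same for the moment, N m; "width": finger opening in m; "grip_force": force on a finger pad.
Only numpy, scipy, OpenCV 4.12 (cv2) and the standard library are available. Lean on these libraries where they do the work, as an engineer would, in place of code of your own. Each camera call takes 0.05 s, during which the arm holds its last target. There are 200 camera calls.

## Working session

There is one attempt and no reset: what is moved stays moved. The work goes in short steps, Python scripts to look and compute and a tool call to move; the robot and the scene stay as the last step left them, time stands still between calls to the robot, and variables do not carry over. Pictures are saved under pics/ and viewed, at most 17 in all, crops included, and the job is handed in when it is done.

Besides the shell and the picture viewer there is one more tool, called after "Emit:" as name(argument=value, ...) on one line, values as JSON. drive_tool: Moves the arm, as the interface text tells. Its arguments: {"type":"object","properties":{"targets":{"type":"string"},"grip_force":{"type":"number"}},"required":["targets"]}

```bash
mkdir -p pics; ls; python3 - <<'E'
from bench import r
import cv2,numpy as np
np.set_printoptions(precision=4,suppress=True)
for n in("scene","top"):
    im=r.camera(n); cv2.imwrite(f"pics/{n}0.png",im[:,:,::-1]); i=r.camera_info(n); print(n,i)
s=r.get_state(); print(s)
E
```

```text
pics
scene {'K': array([[460.7414,   0.    , 317.7934],
       [  0.    , 460.7414, 202.9238],
       [  0.    ,   0.    ,   1.    ]]), 'extrinsics': array([[-0.3027,  0.7667, -0.5661, -0.0665],
       [-0.9531, -0.2448,  0.178 ,  0.2075],
       [-0.0021,  0.5935,  0.8049,  0.9421],
       [ 0.    ,  0.    ,  0.    ,  1.    ]])}
top {'K': array([[456.3586,   0.    , 320.1337],
       [  0.    , 456.3586, 195.7862],
       [  0.    ,   0.    ,   1.    ]]), 'extrinsics': array([[-0.056 ,  0.9764, -0.2085,  0.2745],
       [-0.9984, -0.0546,  0.0126,  0.0065],
       [ 0.0009,  0.2088,  0.9779,  1.4958],
       [ 0.    ,  0.    ,  0.    ,  1.    ]])}
{'t': 0.1, 'joint_positions': array([72.5586, 19.0684, -3.7061, 83.6996,  1.2367, 77.3429, -5.0732]), 'qvel': array([-0.0606, -0.035 ,  0.0308, -0.127 ,  0.0437,  0.0775, -0.1385]), 'effort': array([  0.0033, -62.4547,   0.0262, -39.0721,  -0.0614,   0.0366,
         0.0001]), 'ee_pos': array([ 0.1737, -0.6   ,  0.1981]), 'eef_rot': array([[ 0.9606,  0.2781, -0.0004],
       [ 0.2781, -0.9606,  0.0012],
       [-0.    , -0.0012, -1.    ]]), 'force': array([-0.6244, -0.9406,  0.093 ]), 'ft_torque': array([-0.0032,  0.06  , -0.0153]), 'grip_force': 0.0, 'width': 0.08692828944197706}
```

View pics/scene0.png

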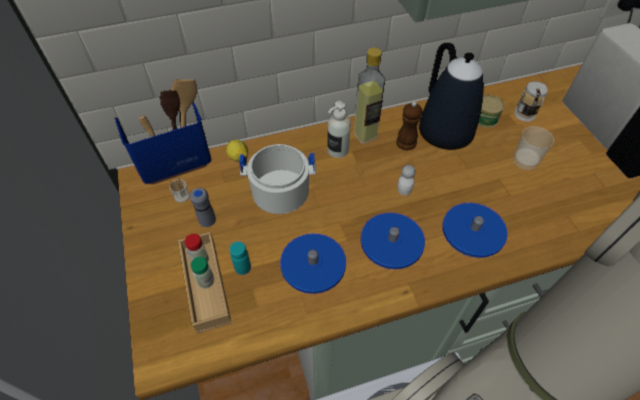

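View pics/top0.png

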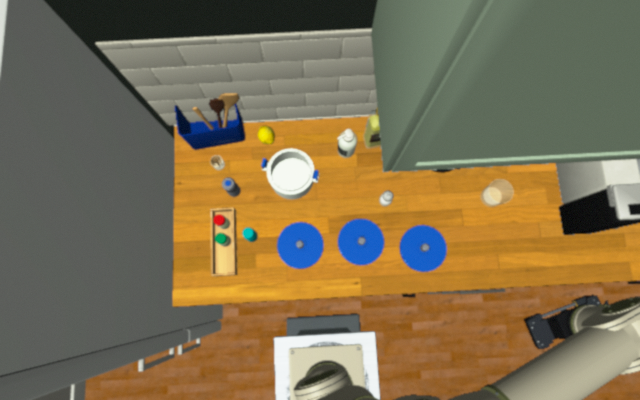

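The views show the bin at top-view (223,242) with red (220,220) and green (222,238) jars, turquoise look-alike at (249,234), the pump at (231,186), the tub at (291,173), and lids at (300,245), (361,242) and (423,248). The salt shaker is at (386,198), the soap at (347,143) and the toothpicks at (218,162).

```bash
cat > h.py <<'E'
import numpy as np,cv2
from bench import r
np.set_printoptions(precision=4,suppress=True)
INFO={n:r.camera_info(n) for n in("scene","top")}
def ray(n,uv):
    K=INFO[n]["K"];E=INFO[n]["extrinsics"]
    d=np.linalg.solve(K,[uv[0],uv[1],1]);d=E[:3,:3]@(d*[1,-1,-1]);return E[:3,3],d
def onz(n,uv,z):
    o,d=ray(n,uv);return (o+d*(z-o[2])/d[2])
def proj(n,p):
    E=INFO[n]["extrinsics"];K=INFO[n]["K"]
    c=E[:3,:3].T@(np.asarray(p)-E[:3,3])*[1,-1,-1];return (K@c)[:2]/c[2]
def tri(a,b):
    (o1,d1),(o2,d2)=ray("scene",a),ray("top",b)
    s=np.linalg.lstsq(np.c_[d1,-d2],o2-o1,rcond=None)[0]
    p,q=o1+d1*s[0],o2+d2*s[1];return (p+q)/2,np.linalg.norm(p-q)
def blobs(im,lo,hi,amin,box=None):
    m=cv2.inRange(cv2.cvtColor(im,cv2.COLOR_RGB2HSV),lo,hi)
    if box is not None:
        k=np.zeros_like(m);x0,y0,x1,y1=box;k[y0:y1,x0:x1]=255;m&=k
    c,_=cv2.findContours(m,cv2.RETR_EXTERNAL,cv2.CHAIN_APPROX_NONE)
    out=[]
    for q in c:
        if cv2.contourArea(q)>=amin:
            e=cv2.fitEllipse(q) if len(q)>5 else None
            out.append((cv2.contourArea(q),e,cv2.boundingRect(q),q))
    return sorted(out,key=lambda t:-t[0])
E
python3 - <<'E'
from h import *
S=r.camera("scene");T=r.camera("top")
hs=[cv2.cvtColor(x,cv2.COLOR_RGB2HSV) for x in(S,T)]
print("tub clip px",hs[0][165,244],"lid",hs[0][265,300],"green",hs[0][266,200],hs[1][238,222],"red",hs[1][220,220],"pump",hs[0][205,203],"turq",hs[1][234,249])
for n,im in(("scene",S),("top",T)):
    for name,lo,hi,a in(("blue",(105,150,80),(125,255,255),40),("red",(0,170,80),(6,255,255),20),("green",(55,100,30),(82,255,255),20)):
        for b in blobs(im,lo,hi,a,(100,100,560,340)):
            print(n,name,b[0],np.round(b[1][0],1),np.round(b[1][1],1),b[2], onz(n,b[1][0],.014 if name=="blue" else .09))
a=S[140:345,130:350];b=T[120:285,170:330]
cv2.imwrite("pics/c1.png",cv2.resize(a,None,fx=2.9,fy=2.9,interpolation=2)[:,:,::-1])
cv2.imwrite("pics/c2.png",cv2.resize(b,None,fx=3.6,fy=3.6,interpolation=2)[:,:,::-1])
E
```

```text
tub clip px [111 139 114] lid [109 213 133] green [ 78 219 106] [ 77 255 161] red [179 233 225] pump [110  28  54] turq [ 89 255 193]
scene blue 2891.5 [312.7 263. ] [57.8 63.8] (281, 234, 65, 59) [0.4274 0.0649 0.014 ]
scene blue 2636.5 [392.3 240.4] [53.6 62.7] (361, 213, 63, 56) [ 0.4281 -0.132   0.014 ]
scene blue 2546.5 [474.4 229.7] [50.5 64.3] (443, 203, 64, 54) [ 0.3961 -0.3314  0.014 ]
scene green 205.5 [199. 265.] [16.  16.5] (191, 257, 17, 17) [0.4546 0.3045 0.09  ]
scene green 81.5 [487.2 120.5] [ 6.8 18.9] (479, 116, 18, 9) [ 0.6546 -0.4895  0.09  ]
top blue 1539.0 [422.8 248.1] [43.5 45.1] (401, 226, 45, 45) [ 0.3988 -0.3351  0.014 ]
top blue 1507.0 [299.9 245. ] [43.6 44. ] (278, 223, 45, 45) [0.4309 0.0622 0.014 ]
top blue 1503.0 [360.5 241.5] [43.5 44. ] (339, 220, 44, 44) [ 0.4312 -0.1351  0.014 ]
top blue 552.0 [208.3 128.8] [17.1 60.1] (179, 115, 61, 28) [0.8461 0.3569 0.014 ]
top red 82.5 [218.5 219.5] [ 9.4 11.4] (213, 215, 12, 10) [0.5164 0.3088 0.09  ]
top green 82.5 [220.4 238.3] [ 9.2 11.8] (214, 233, 13, 11) [0.4575 0.3035 0.09  ]
```

View pics/c1.png

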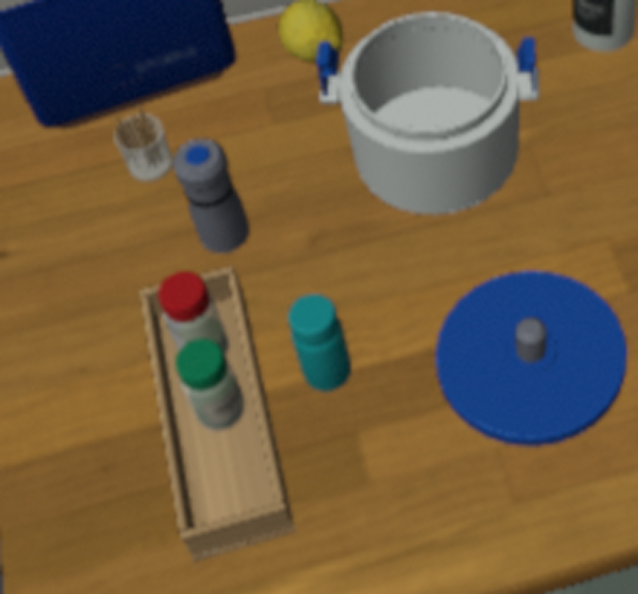

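View pics/c2.png

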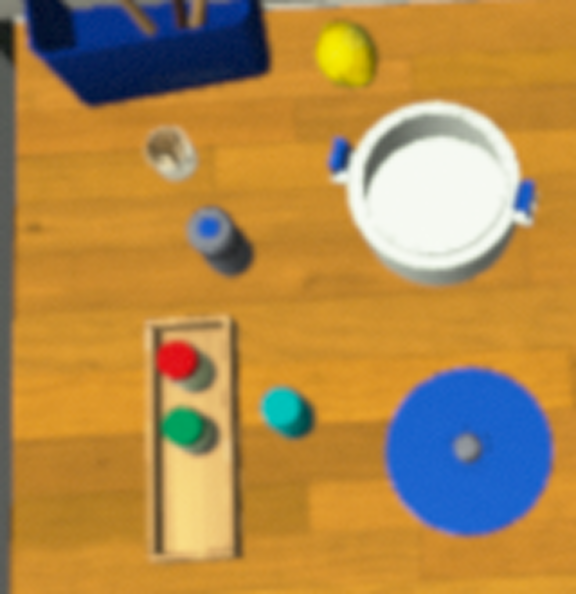

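The crops show two jars only, red and green, standing at the far end of the bin with free air toward the robot. The pump has a blue dot on top at crop2 (210,228), and the tub's clips are at (340,155) and (525,198). Next I'll refine the tub, jars and pump.

```bash
python3 - <<'E'
from h import *
S=r.camera("scene");T=r.camera("top")
C={}
for n,im,bx in(("scene",S,(235,140,325,215)),("top",T,(255,145,325,200))):
    H=cv2.cvtColor(im,cv2.COLOR_RGB2HSV)
    cl=[b for b in blobs(im,(105,90,60),(125,255,255),8,bx)][:2]
    C[n]=sorted([np.array(b[2][:2])+np.array(b[2][2:])/2 -.5 for b in cl],key=lambda p:p[0])
    print(n,"clips",[(b[0],b[2]) for b in cl])
    for lo,hi,nm in (((0,0,90),(179,45,255),"tub"),((0,0,200),(179,45,255),"floor")):
        for b in blobs(im,lo,hi,150,bx)[:2]: print(n,nm,b[0],np.round(b[1][0],1),np.round(b[1][1],1),b[2])
for i in(0,1): print("clip",tri(C["scene"][i],C["top"][i]))
P={}
for n,im in(("scene",S),("top",T)):
    for nm,lo,hi,bx in(("red",(174,150,60),(179,255,255),(180,200,240,290)),("green",(60,120,40),(84,255,255),(180,200,240,290)),("dot",(105,120,60),(125,255,255),(190,170,245,215)),("turq",(85,120,60),(95,255,255),(225,220,262,280))):
        b=blobs(im,lo,hi,3,bx)
        if b:
            b=b[0];M=cv2.moments(b[3]);c=(M['m10']/M['m00'],M['m01']/M['m00']);P[nm,n]=c;print(n,nm,np.round(c,1),b[2],onz(n,c,.097),onz(n,c,.11))
for nm in("red","green","dot"): print(nm,tri(P[nm,"scene"],P[nm,"top"]))
# bin: corners in top view at z=.045 from crop: 
for uv in((146,320),(232,318),(238,556),(152,560)): print("bin corner",onz("top",(170+uv[0]/3.6,120+uv[1]/3.6),.045))
E
```

```text
scene clips [(42.5, (239, 155, 7, 15)), (41.0, (309, 153, 5, 12))]
scene tub 3241.5 [277.1 176.8] [64.5 68.6] (240, 144, 76, 70)
top clips [(21.0, (313, 171, 5, 8)), (19.5, (262, 159, 5, 8))]
top tub 1791.0 [290.6 172.8] [47.2 50.6] (262, 149, 57, 50)
top floor 1660.0 [290.  171.4] [45.  47.9] (263, 149, 54, 46)
clip (array([0.6857, 0.1596, 0.1149]), np.float64(0.0014753693448655214))
clip (array([0.6348, 0.0021, 0.1279]), np.float64(0.002545403551652113))
scene red [192.7 241.9] (186, 235, 15, 15) [0.5104 0.3079 0.097 ] [0.5015 0.3064 0.11  ]
scene green [198.9 264.9] (191, 257, 17, 17) [0.4505 0.3039 0.097 ] [0.4426 0.3024 0.11  ]
scene dot [197.5 193. ] (194, 190, 8, 7) [0.6399 0.2775 0.097 ] [0.629  0.2764 0.11  ]
scene turq [238.6 256.8] (230, 242, 17, 32) [0.4446 0.2215 0.097 ] [0.4367 0.2213 0.11  ]
top red [219.  219.8] (215, 216, 9, 8) [0.5143 0.3056 0.097 ] [0.5121 0.3028 0.11  ]
top green [220.6 238.3] (215, 234, 12, 10) [0.4565 0.3014 0.097 ] [0.4548 0.2987 0.11  ]
top dot [227.5 183. ] (225, 181, 6, 5) [0.6301 0.2777 0.097 ] [0.6268 0.2752 0.11  ]
top turq [249.1 234.1] (243, 228, 13, 13) [0.4645 0.2135 0.097 ] [0.4628 0.2116 0.11  ]
red (array([0.5159, 0.3082, 0.0885]), np.float64(0.0014769164613979994))
green (array([0.4584, 0.3048, 0.0838]), np.float64(0.0012245423324678333))
dot (array([0.6263, 0.2754, 0.1129]), np.float64(0.0015736969043593728))
bin corner [0.5603 0.3436 0.045 ]
bin corner [0.5578 0.2666 0.045 ]
bin corner [0.3467 0.2649 0.045 ]
bin corner [0.3475 0.3397 0.045 ]
```

```bash
cat > go.py <<'E'
# usage: go.py x y z(mm) xang  [x y z xang ...] -> shift in tool axes (mm) and turn from the present pose
import sys
from h import *
from scipy.spatial.transform import Rotation as Ro
s=r.get_state();p=s["ee_pos"]*1e3;R=s["eef_rot"]
print("t%.1f"%s["t"],"p",np.round(p,1),"xang %.1f"%np.degrees(np.arctan2(R[1,0],R[0,0])),"F",np.round(s["force"],1),"w %.1f g %.1f"%(s["width"]*1e3,s["grip_force"]),"q",np.round(s["joint_positions"]))
a=list(map(float,sys.argv[1:]))
for i in range(0,len(a),4):
    t=np.array(a[i:i+3]);c,d=np.cos(np.radians(a[i+3])),np.sin(np.radians(a[i+3]))
    G=np.array([[c,d,0],[d,-c,0],[0,0,-1]])
    print(np.round(R.T@(t-p),1),np.round(Ro.from_matrix(R.T@G).as_rotvec(degrees=True),1),"dist",np.round(np.linalg.norm(t-p)))
E
python3 go.py 430 -300 250 86 450 50 250 150 515 307 200 150
python3 - <<'E'
from h import *
for z in(.095,.108):print(onz("top",(290.6,172.8),z),onz("top",(290,171.4),z))
E
```

```text
t0.3 p [ 173.8 -600.2  198.6] xang 16.1 F [ 0.3  0.3 -0.2] w 87.2 g 0.0 q [73. 19. -4. 84.  1. 77. -5.]
[ 329.6 -217.2  -51.3] [ -0.   -0.  -69.9] dist 398.0
[ 446.1 -547.8  -51.2] [  -0.    -0.  -133.9] dist 708.0
[ 580.  -776.6   -1.1] [  -0.    -0.  -133.9] dist 969.0
[0.6528 0.0778 0.095 ] [0.6575 0.0795 0.095 ]
[0.6493 0.0772 0.108 ] [0.6539 0.0788 0.108 ]
```

Emit:
drive_tool(targets="330 -217 -51 0 0 -68 0.2;330 -217 -51 0 0 -68 0.2;330 -217 -51 0 0 -68 0.2;330 -217 -51 0 0 -68 0.2;330 -217 -51 0 0 -68 0.2;330 -217 -51 0 0 -68 0.2;330 -217 -51 0 0 -68 0.2;330 -217 -51 0 0 -68 0.2")

```text
t: 1.1
ee_pos: [0.4315, -0.2983, 0.2504]
eef_rot: [[0.096, 0.995, 0.0], [0.995, -0.096, -0.001], [-0.001, 0.001, -1.0]]
force: [0.8, -0.3, 0.2]
width: 0.0695
grip_force: 0.0
```

```bash
python3 go.py 450 50 250 150 515 307 200 150
```

```text
t1.1 p [ 431.5 -298.3  250.4] xang 84.5 F [ 0.8 -0.3  0.2] w 69.5 g 0.0 q [ 53.   7. -26.  93.   3.  81.  22.]
[348.4 -15.    0.2] [  0.    0.  -65.5] dist 349.0
[610.5  25.1  50.1] [  0.    0.  -65.5] dist 613.0
```

Emit:
drive_tool(targets="350 -15 0 0 0 -65 0.2;350 -15 0 0 0 -65 0.2;350 -15 0 0 0 -65 0.2;350 -15 0 0 0 -65 0.2;350 -15 0 0 0 -65 0.2;350 -15 0 0 0 -65 0.2;350 -15 0 0 0 -65 0.2;350 -15 0 0 0 -65 0.2")

```text
t: 1.9
ee_pos: [0.4508, 0.0567, 0.2505]
eef_rot: [[-0.866, 0.5, 0.002], [0.5, 0.866, 0.001], [-0.001, 0.002, -1.0]]
force: [0.3, -1.1, -0.0]
width: 0.0691
grip_force: 0.0
```

```bash
python3 go.py 515 307 170 150 515 307 69 150; python3 - <<'E'
from h import *
T=r.camera("top");S=r.camera("scene")
# tub: bright rim mouth edges, edge-based
cv2.imwrite("pics/t2.png",np.hstack([cv2.resize(T[140:205,250:332],None,fx=4.8,fy=4.8,interpolation=2),cv2.resize(S[135:200,235:317],None,fx=4.8,fy=4.8,interpolation=2)])[:,:,::-1])
E
```

```text
t1.9 p [450.8  56.7 250.5] xang 150.0 F [ 0.3 -1.1 -0. ] w 69.1 g 0.0 q [ 35.  -3. -46. 101.  -2.  80.  50.]
[ 69.5 248.8  80.8] [0.1 0.1 0. ] dist 271.0
[ 69.6 248.6 181.8] [0.1 0.1 0. ] dist 316.0
```

View pics/t2.png

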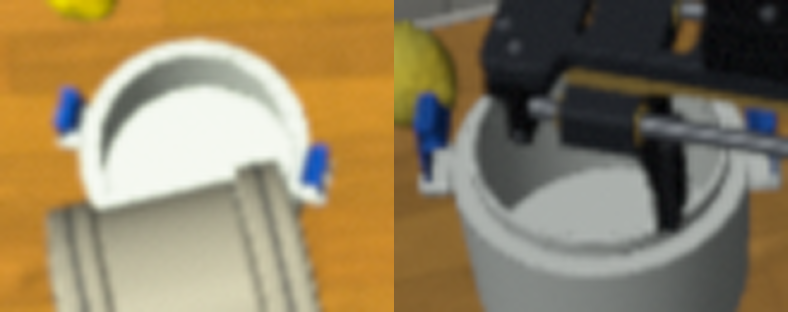

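The arm covers the tub in the picture, so I'll refine the tub later. Now the red jar.

Emit:
drive_tool(targets="70 249 40 0 0 0 0.2;70 249 40 0 0 0 0.2;70 249 40 0 0 0 0.2;70 249 40 0 0 0 0.2;70 249 40 0 0 0 0.2;70 249 40 0 0 0 0.2;70 249 80 0 0 0 0.2;70 249 80 0 0 0 0.2")

```text
t: 2.8
ee_pos: [0.5177, 0.2962, 0.1652]
eef_rot: [[-0.857, 0.516, -0.006], [0.516, 0.857, -0.004], [0.003, -0.007, -1.0]]
force: [0.0, -0.9, -1.6]
width: 0.0695
grip_force: 0.0
```

```bash
python3 go.py 515 307 69 150; python3 - <<'E'
from h import *
T=r.camera("top");S=r.camera("scene")
for n,im,bx in(("scene",S,(235,140,325,215)),("top",T,(255,145,325,200))):
    H=cv2.cvtColor(im,cv2.COLOR_RGB2HSV)
cv2.imwrite("pics/t3.png",np.hstack([cv2.resize(T[140:260,200:332],None,fx=3,fy=3,interpolation=2),cv2.resize(S[135:255,185:317],None,fx=3,fy=3,interpolation=2)])[:,:,::-1])
E
```

```text
t2.8 p [517.7 296.2 165.2] xang 148.9 F [ 0.  -0.9 -1.6] w 69.5 g 0.0 q [  7.  26. -53.  88.  21.  77.  10.]
[ 7.5  8.5 96.2] [-0.4 -0.2 -1.1] dist 97.0
```

View pics/t3.png

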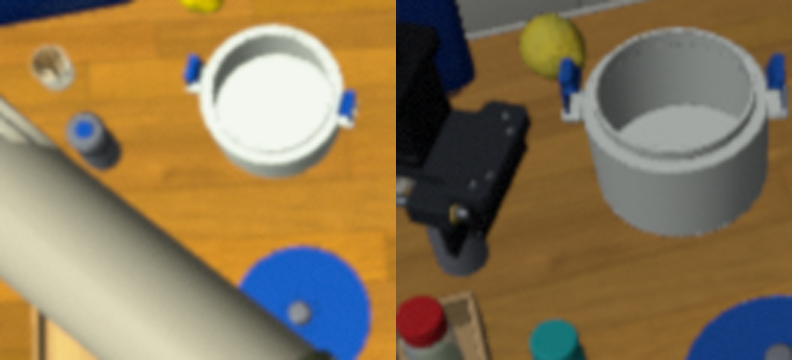

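```bash
python3 - <<'E'
from h import *
for z in(.165,.151):print(proj("scene",(.5177,.2962,z)))
print(proj("scene",(.515,.307,.088)))
E
```

```text
[190.5506 220.0257]
[192.0714 223.8456]
[193.7093 242.2745]
```

Emit:
drive_tool(targets="7 8 0 0 0 -1 0.2;7 8 0 0 0 -1 0.2")

```text
t: 3.1
ee_pos: [0.517, 0.3111, 0.1717]
eef_rot: [[-0.868, 0.497, 0.002], [0.497, 0.868, 0.002], [-0.001, 0.002, -1.0]]
force: [-1.1, -0.0, -0.0]
width: 0.07
grip_force: 0.0
```

Emit:
drive_tool(targets="0 -4 40 0 0 0 0.2;0 -4 80 0 0 0 0.2;0 -4 103 0 0 0 0.2;0 -4 103 0 0 0 0.2;0 -4 103 0 0 0 0.9;0 -4 103 0 0 0 0.9;0 -4 103 0 0 0 0.9;0 -4 103 0 0 0 0.9", grip_force=20)

```text
t: 3.9
ee_pos: [0.5155, 0.3065, 0.068]
eef_rot: [[-0.867, 0.498, 0.002], [0.498, 0.867, 0.001], [-0.001, 0.001, -1.0]]
force: [-0.3, -0.2, -0.2]
width: 0.0453
grip_force: 0.0
```

Emit:
drive_tool(targets="0 0 0 0 0 0 0.9;0 0 0 0 0 0 0.9;0 0 0 0 0 0 0.9;0 0 0 0 0 0 0.9")

```text
t: 4.3
ee_pos: [0.5152, 0.3065, 0.0672]
eef_rot: [[-0.867, 0.498, 0.001], [0.498, 0.867, 0.0], [-0.0, 0.001, -1.0]]
force: [0.6, -0.3, 4.2]
width: 0.0343
grip_force: 20.0
```

```bash
python3 go.py 515 307 225 150 667 104 225 82 
```

```text
t4.3 p [515.2 306.5  67.2] xang 150.1 F [ 0.6 -0.3  4.2] w 34.3 g 20.0 q [  4.  31. -51.  94.  26.  67.   7.]
[   0.4    0.4 -157.8] [0.  0.  0.1] dist 158.0
[-232.5  -99.9 -157.7] [ 0.  -0.  68.1] dist 298.0
```

Emit:
drive_tool(targets="0 0 -40 0 0 0 0.9;0 0 -80 0 0 0 0.9;0 0 -120 0 0 0 0.9;0 0 -158 0 0 0 0.9;0 0 -158 0 0 0 0.9")

```text
t: 4.8
ee_pos: [0.5162, 0.3078, 0.2298]
eef_rot: [[-0.867, 0.498, 0.006], [0.498, 0.867, 0.003], [-0.003, 0.006, -1.0]]
force: [0.4, 1.2, -2.1]
width: 0.0346
grip_force: 20.0
```

```bash
python3 go.py 667 104 225 82; python3 - <<'E'
from h import *
S=r.camera("scene")
cv2.imwrite("pics/j1.png",cv2.resize(S[100:260,130:330],None,fx=3,fy=3,interpolation=2)[:,:,::-1])
E
```

```text
t4.8 p [516.2 307.8 229.8] xang 150.1 F [ 0.4  1.2 -2.1] w 34.6 g 20.0 q [  6.  23. -55.  83.  19.  83.  12.]
[-232.2 -101.7    5. ] [ 0.4 -0.  68.1] dist 254.0
```

View pics/j1.png

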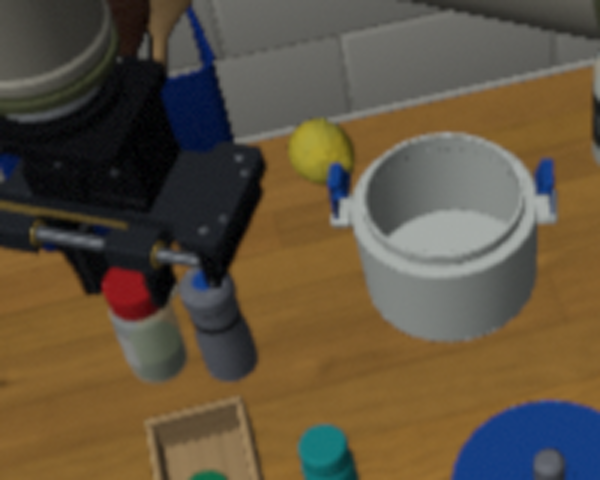

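The red jar hangs upright in the fingers, and the tub is in clear view. Moving on to the tub.

Emit:
drive_tool(targets="-232 -102 0 0 0 68 0.9;-232 -102 0 0 0 68 0.9;-232 -102 0 0 0 68 0.9;-232 -102 0 0 0 68 0.9;-232 -102 0 0 0 68 0.9;-232 -102 0 0 0 68 0.9;-232 -102 0 0 0 68 0.9;-232 -102 0 0 0 68 0.9")

```text
t: 5.65
ee_pos: [0.6648, 0.1015, 0.2224]
eef_rot: [[0.143, 0.99, -0.003], [0.99, -0.143, -0.001], [-0.001, -0.003, -1.0]]
force: [-0.1, 0.5, -2.1]
width: 0.0351
grip_force: 20.0
```

Emit:
drive_tool(targets="0 0 0 0 0 0 0.9;0 0 0 0 0 0 0.9;0 0 0 0 0 0 0.9")

```text
t: 5.95
ee_pos: [0.6651, 0.1022, 0.2241]
eef_rot: [[0.133, 0.991, -0.001], [0.991, -0.133, -0.0], [-0.001, -0.001, -1.0]]
force: [0.8, 0.9, -1.0]
width: 0.0348
grip_force: 20.0
```

```bash
python3 go.py 667 104 67 82
```

```text
t6.0 p [665.1 102.2 224.1] xang 82.3 F [ 0.8  0.9 -1. ] w 34.8 g 20.0 q [ 12.  29. -37.  72.  17.  85. -31.]
[  2.1   1.8 157.1] [-0.1  0.   0.3] dist 157.0
```

Emit:
drive_tool(targets="2 2 40 0 0 0 0.9;2 2 80 0 0 0 0.9;2 2 120 0 0 0 0.9;2 2 145 0 0 0 0.9;2 2 156 0 0 0 0.9;2 2 156 0 0 0 0.9;2 2 156 0 0 0 0.9")

```text
t: 6.65
ee_pos: [0.6684, 0.1043, 0.0703]
eef_rot: [[0.136, 0.991, 0.002], [0.991, -0.136, 0.0], [0.001, 0.002, -1.0]]
force: [0.3, 0.1, -0.5]
width: 0.035
grip_force: 20.0
```

Emit:
drive_tool(targets="0 0 2 0 0 0 0.9;0 0 2 0 0 0 0.43;0 0 2 0 0 0 0.43;0 0 2 0 0 0 0.43;0 0 2 0 0 0 0.43")

```text
t: 7.15
ee_pos: [0.6678, 0.1039, 0.0672]
eef_rot: [[0.137, 0.991, 0.0], [0.991, -0.137, -0.0], [-0.0, 0.001, -1.0]]
force: [-0.7, 0.0, 0.2]
width: 0.0486
grip_force: 0.0
```

Emit:
drive_tool(targets="0 0 -30 0 0 0 0.43;0 0 -70 0 0 0 0.43;0 0 -110 0 0 0 0.43;0 0 -150 0 0 0 0.3;0 0 -150 0 0 0 0.2")

```text
t: 7.65
ee_pos: [0.6699, 0.1051, 0.2236]
eef_rot: [[0.137, 0.991, 0.009], [0.991, -0.137, 0.002], [0.003, 0.009, -1.0]]
force: [0.4, 0.6, 0.6]
width: 0.0589
grip_force: 0.0
```

```bash
python3 go.py 458 304 220 150; python3 - <<'E'
from h import *
S=r.camera("scene");T=r.camera("top")
cv2.imwrite("pics/j2.png",cv2.resize(S[100:300,130:330],None,fx=2.9,fy=2.9,interpolation=2)[:,:,::-1])
E
```

```text
t7.7 p [669.9 105.1 223.6] xang 82.1 F [0.4 0.6 0.6] w 58.9 g 0.0 q [ 12.  29. -37.  71.  17.  84. -31.]
[ 168.1 -237.2    2. ] [  0.5   0.1 -67.9] dist 291.0
```

View pics/j2.png

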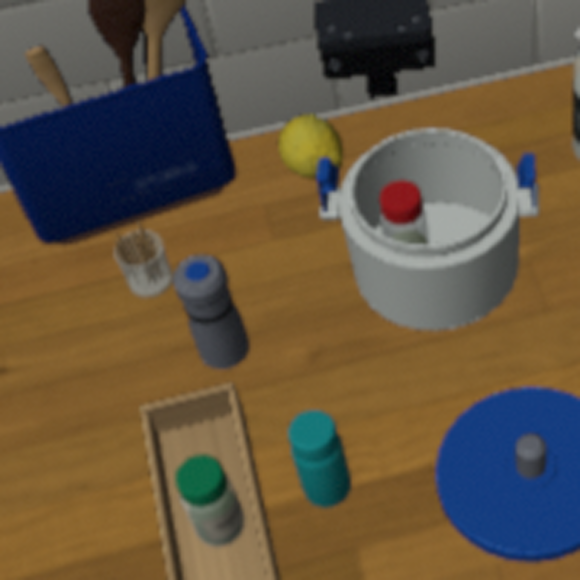

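The red jar stands upright in the tub. The green one is next.

Emit:
drive_tool(targets="168 -237 0 0 0 -68 0.2;168 -237 0 0 0 -68 0.2;168 -237 0 0 0 -68 0.2;168 -237 0 0 0 -68 0.2;168 -237 0 0 0 -68 0.2;168 -237 0 0 0 -68 0.2;168 -237 0 0 0 -68 0.2;168 -237 0 0 0 -68 0.2")

```text
t: 8.55
ee_pos: [0.4542, 0.3033, 0.2157]
eef_rot: [[-0.872, 0.49, -0.001], [0.49, 0.872, -0.001], [0.0, -0.002, -1.0]]
force: [0.6, -0.7, -0.5]
width: 0.0695
grip_force: 0.0
```

Emit:
drive_tool(targets="0 0 0 0 0 0 0.2;0 0 0 0 0 0 0.2;0 0 0 0 0 0 0.2")

```text
t: 8.85
ee_pos: [0.4558, 0.3024, 0.2163]
eef_rot: [[-0.865, 0.501, -0.001], [0.501, 0.865, -0.0], [0.0, -0.001, -1.0]]
force: [-0.1, -1.0, -0.4]
width: 0.0697
grip_force: 0.0
```

```bash
python3 go.py 458 304 67 150; python3 - <<'E'
from h import *
S=r.camera("scene");T=r.camera("top")
np.save("S_.npy",S)
for n,im,bx in(("scene",S,(235,140,325,215)),("top",T,(255,145,325,200))):
    for b in blobs(im,(0,0,90),(179,45,255),150,bx)[:1]: print(n,np.round(b[1][0],1),np.round(b[1][1],1),b[2])
    # mouth: dark interior vs bright rim: print row/col profile through centre
    c=np.round(proj(n,(.658,.08,.108))).astype(int);print(n,c)
    g=cv2.cvtColor(im,cv2.COLOR_RGB2GRAY)
    print("row",c[0]-36,g[c[1],c[0]-36:c[0]+37]); print("col",c[1]-36,g[c[1]-36:c[1]+37,c[0]])
E
```

```text
t8.8 p [455.8 302.4 216.3] xang 149.9 F [-0.1 -1.  -0.4] w 69.7 g 0.0 q [ 10.  16. -57.  92.  14.  79.  11.]
[ -1.2   2.6 149.3] [-0.  -0.  -0.1] dist 149.0
scene [276.9 176.7] [64.1 68.7] (240, 144, 76, 69)
scene [278 165]
row 242 [ 58  64  64  68 109 132 156 164 163 133  85  66  67  68  69  69  71  73
  75  72  65  58  56  57  56  58  57  58  58  55  57  60  79 106 114 117
 118 120 122 123 124 125 126 128 128 128 130 131 132 131 132 133 133 133
 133 132 131 131 130 130 131 145 143 156 163 162 147 139 139 137 119  81
  88]
col 129 [ 49  57 108 113  96  94  95  96  95  95  95  95  95  96 104 143 142 121
 118 117 109 112 119 118 118 118 119 118 118 119 118 118 118 119 118 118
 118 118 118 118 122 148 163 164 164 164 163 164 161 159 157 156 156 154
 153 156 141 118 120 138 158 165 163 143 118 115 115 115 114 115 115 115
 115]
top [290.6 172.8] [47.2 50.6] (262, 149, 57, 50)
top [290 170]
row 254 [150 151 150 152 151 149 153 163 179 191 202 211 221 234 243 239 208 135
 136 203 238 245 243 227 167 108  79  75  75  81  76  79  80  79 115 180
 231 244 245 246 245 245 245 245 245 245 245 246 246 245 245 245 245 246
 245 244 239 235 237 222 163 120 110 117 125 135 136 136 136 137 141 140
 142]
col 134 [139 142 142 141 140 139 139 141 142 143 140 137 135 156 204 236 239 206
 158 145 143 143 145 164 215 239 245 246 245 246 245 245 245 244 241 238
 231 225 214 203 193 185 188 207 227 239 244 246 246 246 246 246 246 246
 246 241 219 230 243 241 209 158 142 141 141 144 138 137 144 147 147 146
 147]
```

Emit:
drive_tool(targets="-1 2 50 0 0 0 0.2;-1 2 100 0 0 0 0.2;-1 2 130 0 0 0 0.2;-1 2 150 0 0 0 0.2;-1 2 150 0 0 0 0.2;-1 2 150 0 0 0 0.9;-1 2 150 0 0 0 0.9;-1 2 150 0 0 0 0.9")

```text
t: 9.75
ee_pos: [0.4584, 0.3044, 0.0681]
eef_rot: [[-0.867, 0.498, 0.002], [0.498, 0.867, 0.001], [-0.001, 0.002, -1.0]]
force: [-0.2, -0.3, -0.4]
width: 0.0533
grip_force: 0.0
```

Emit:
drive_tool(targets="0 0 0 0 0 0 0.9;0 0 0 0 0 0 0.9;0 0 0 0 0 0 0.9;0 0 0 0 0 0 0.9;0 0 0 0 0 0 0.9;0 0 0 0 0 0 0.9")

```text
t: 10.35
ee_pos: [0.4576, 0.304, 0.0668]
eef_rot: [[-0.867, 0.498, -0.0], [0.498, 0.867, -0.0], [0.0, -0.0, -1.0]]
force: [0.6, 0.3, 0.4]
width: 0.0108
grip_force: 0.0
```

Emit:
drive_tool(targets="0 0 -40 0 0 0 0.9;0 0 -80 0 0 0 0.9;0 0 -120 0 0 0 0.9;0 0 -158 0 0 0 0.9;0 0 -158 0 0 0 0.9;0 0 -158 0 0 0 0.9")

```text
t: 10.95
ee_pos: [0.4579, 0.3042, 0.2252]
eef_rot: [[-0.867, 0.498, 0.001], [0.498, 0.867, 0.0], [-0.001, 0.001, -1.0]]
force: [-1.0, -0.3, -1.2]
width: 0.0088
grip_force: 0.0
```

```bash
python3 go.py 651 57 225 82
```

```text
t10.9 p [457.9 304.2 225.2] xang 150.1 F [-1.  -0.3 -1.2] w 8.8 g 0.0 q [ 10.  16. -57.  91.  14.  80.  12.]
[-290.5 -118.2    0.4] [ 0.1  0.  68.1] dist 314.0
```

Emit:
drive_tool(targets="0 0 0 0 0 0 0.2;0 0 0 0 0 0 0.2;0 0 0 0 0 0 0.2;0 0 0 0 0 0 0.2;0 0 0 0 0 0 0.2")

```text
t: 11.45
ee_pos: [0.4576, 0.304, 0.2245]
eef_rot: [[-0.867, 0.498, -0.0], [0.498, 0.867, -0.0], [0.0, -0.0, -1.0]]
force: [-0.7, 0.2, 0.5]
width: 0.041
grip_force: 0.0
```

```bash
python3 - <<'E'
from h import *
S=r.camera("scene")
cv2.imwrite("pics/j3.png",cv2.resize(S[140:340,130:350],None,fx=2.9,fy=2.9,interpolation=2)[:,:,::-1])
for b in blobs(S,(60,120,40),(84,255,255),10,(130,180,350,340)): print(b[0],b[1],b[2],onz("scene",b[1][0],.09))
E
```

```text
191.0 ((198.8759307861328, 265.1878967285156), (15.496248245239258, 15.873042106628418), 163.5666046142578) (191, 257, 17, 17) [0.4543 0.3049 0.09  ]
```

View pics/j3.png

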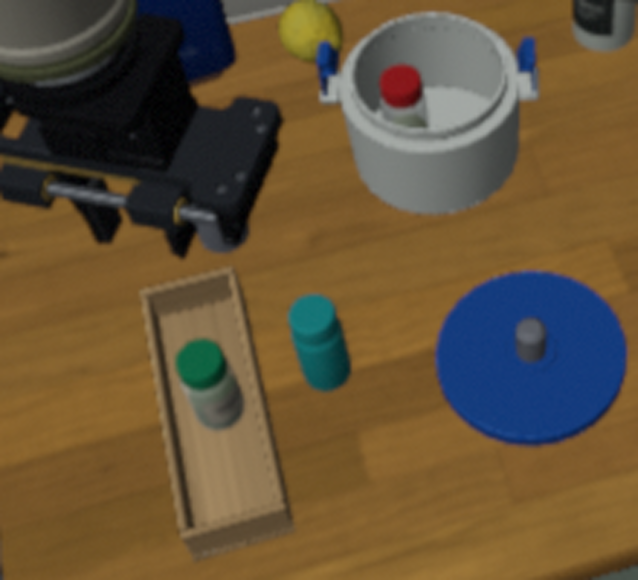

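The green jar is still standing in the bin untouched at crop (205,375), with the fingers open above and empty. I'll check whether the fingers are where they should be.

```bash
python3 - <<'E'
from h import *
p=np.array([.4576,.304,0]);y=np.array([.498,.867,0])
for s in(-.03,0,.03):print("tip",s,proj("scene",p+y*s+[0,0,.2105]))
print("cap top if 91/83/60:",[proj("scene",(.4576,.304,z)) for z in(.097,.089,.066,.006)])
print("cap top top-view:",[proj("top",(.4576,.304,z)) for z in(.097,.089,.066,.006)])
T=r.camera("top");S=r.camera("scene")
g=S[255:300,185:225];
for n,im in(("scene",S),):
  H=cv2.cvtColor(im,cv2.COLOR_RGB2HSV)
  for rr in range(252,292,3): print(rr,[tuple(map(int,H[rr,c])) for c in range(190,216,5)])
E
```

```text
tip -0.03 [200.689  235.4223]
tip 0 [185.6529 232.5801]
tip 0.03 [170.7487 229.7628]
cap top if 91/83/60: [array([198.3454, 262.0934]), array([199.1495, 263.9631]), array([201.4026, 269.2022]), array([206.9003, 281.9857])]
cap top top-view: [array([219.7129, 237.9531]), array([220.2676, 238.2598]), array([221.8284, 239.123 ]), array([225.6787, 241.2522])]
252 [(17, 104, 144), (18, 106, 140), (18, 105, 141), (18, 106, 137), (17, 109, 138), (16, 121, 76)]
255 [(18, 106, 144), (18, 104, 142), (18, 106, 140), (17, 107, 136), (18, 108, 137), (17, 110, 102)]
258 [(18, 108, 144), (69, 121, 99), (78, 214, 99), (22, 97, 108), (17, 107, 140), (17, 108, 130)]
261 [(21, 97, 129), (78, 214, 100), (78, 222, 100), (77, 195, 90), (18, 105, 141), (18, 107, 141)]
264 [(43, 81, 110), (78, 224, 99), (78, 214, 100), (78, 216, 91), (18, 106, 142), (18, 108, 142)]
267 [(31, 78, 111), (78, 212, 100), (78, 217, 100), (77, 223, 56), (18, 92, 122), (17, 104, 144)]
270 [(18, 104, 142), (78, 218, 97), (78, 211, 87), (76, 197, 44), (28, 54, 71), (17, 107, 141)]
273 [(18, 106, 142), (66, 70, 102), (75, 174, 69), (52, 39, 98), (40, 40, 58), (17, 106, 140)]
276 [(18, 106, 139), (34, 30, 127), (53, 28, 118), (49, 46, 89), (20, 29, 53), (18, 106, 139)]
279 [(17, 109, 129), (19, 68, 139), (43, 29, 104), (24, 30, 85), (25, 29, 52), (18, 101, 136)]
282 [(17, 108, 109), (17, 102, 152), (36, 26, 100), (24, 31, 82), (26, 29, 62), (18, 107, 141)]
285 [(17, 114, 83), (18, 104, 150), (40, 31, 100), (27, 25, 91), (25, 44, 69), (17, 107, 146)]
288 [(17, 119, 58), (18, 105, 148), (18, 99, 150), (19, 75, 123), (18, 103, 144), (18, 107, 146)]
291 [(18, 113, 54), (18, 104, 147), (18, 106, 154), (18, 106, 152), (17, 107, 148), (18, 107, 146)]
```

```bash
python3 - <<'E'
from h import *
print("nose",r.nose_length, r.get_state()["width"], r.get_state()["ee_pos"])
S=r.camera("scene");T=r.camera("top")
g=cv2.cvtColor(S,cv2.COLOR_RGB2HSV)
m=((g[:,:,2]<60)).astype(np.uint8)
for rr in range(205,245,2): print(rr,''.join('#' if x else '.' for x in m[rr,130:235]))
E
```

```text
nose 0.014 0.05297062981213891 [0.4577 0.304  0.2247]
205 ###########.....................##...............##########################..#############...............
207 ###########.###......#..........................#########################################................
209 .....#########........###########..............##################.######################.................
211 ........................##############........##################..#####################..................
213 .........................#############.........################..........#############...................
215 ...........................############.........###############..#.........##########....................
217 ............................##########............#####################...###########....................
219 .............................########......................############....###########...................
221 ..............................######........................###########.....#########....................
223 ....................................................
[... 453 characters left out ...]
........................................
233 .........................................................................................................
235 .........................................................................................................
237 .........................................................................................................
239 .........................................................................................................
241 .........................................................................................................
243 .........................................................................................................
```

```bash
python3 - <<'E'
from h import *
S=r.camera("scene");T=r.camera("top");P={}
for n,im in(("scene",S),("top",T)):
    b=blobs(im,(172,150,60),(179,255,255),3,(255,140,320,210))
    b+=blobs(im,(0,150,60),(4,255,255),3,(255,140,320,210))
    for q in b: print(n,q[0],q[1][0],q[2])
    P[n]=np.array(b[0][1][0])
print(tri(P["scene"],P["top"]))
T2=cv2.cvtColor(T,cv2.COLOR_RGB2HSV)
m=T2[:,:,2]<60
for rr in range(190,260,3): print(rr,''.join('#' if x else '.' for x in m[rr,170:270]))
E
```

```text
scene 116.5 (267.56793212890625, 169.2181854248047) (261, 163, 14, 14)
top 24.5 (283.140380859375, 169.1941375732422) (280, 166, 7, 7)
top 59.5 (283.02142333984375, 169.3500518798828) (279, 165, 9, 10)
(array([0.6686, 0.1029, 0.0873]), np.float64(0.002869005082614086))
190 ..............................................................#######...............................
193 ..................................................................##................................
196 ....................................................................................................
199 ....................................................................................................
202 ....................................................................................................
205 ....................................................................................................
208 ....................................................................................................
211 ...........................................................................................
[... 989 characters left out ...]
......................................................................
244 ....................................................................................................
247 ....................................................................................................
250 ....................................................................................................
253 ....................................................................................................
256 ....................................................................................................
259 ....................................................................................................
```

Emit:
drive_tool(targets="0 0 50 0 0 0 0.25;0 0 100 0 0 0 0.25;0 0 130 0 0 0 0.25;0 0 157 0 0 0 0.25;0 0 157 0 0 0 0.25;0 0 157 0 0 0 0.25")

```text
t: 12.4
ee_pos: [0.4577, 0.3043, 0.0685]
eef_rot: [[-0.867, 0.498, -0.0], [0.498, 0.867, 0.0], [0.0, 0.0, -1.0]]
force: [-0.6, 0.4, 0.2]
width: 0.0651
grip_force: 0.0
```

```bash
python3 - <<'E'
from h import *
S=r.camera("scene")
cv2.imwrite("pics/j4.png",cv2.resize(S[220:320,160:260],None,fx=5.5,fy=5.5,interpolation=2)[:,:,::-1])
E
python3 go.py
```

```text
t12.4 p [458.3 304.7  69.3] xang 150.2 F [0.6 0.9 0.4] w 65.3 g 0.0 q [  6.  25. -53. 102.  22.  64.   6.]
```

View pics/j4.png

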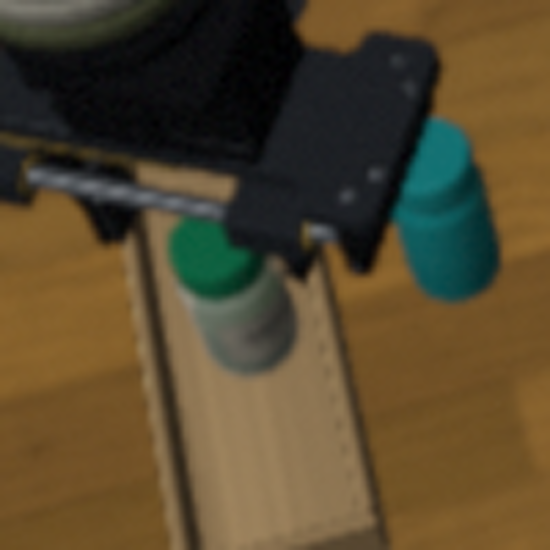

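The fingertips (crop (115,235) and (305,270)) sit only at cap-top height, about 20 mm higher than reckoned, so I'll go lower while watching the force.

Emit:
drive_tool(targets="0 0 5 0 0 0 0.25;0 0 10 0 0 0 0.25;0 0 10 0 0 0 0.25")

```text
t: 12.75
ee_pos: [0.4577, 0.3038, 0.0577]
eef_rot: [[-0.867, 0.498, 0.0], [0.498, 0.867, -0.0], [-0.0, -0.0, -1.0]]
force: [0.2, -0.8, -1.4]
width: 0.0657
grip_force: 0.0
```

Emit:
drive_tool(targets="0 0 2 0 0 0 0.9;0 0 4 0 0 0 0.9;0 0 4 0 0 0 0.9;0 0 4 0 0 0 0.9;0 0 4 0 0 0 0.9;0 0 4 0 0 0 0.9;0 0 4 0 0 0 0.9;0 0 4 0 0 0 0.9")

```text
t: 13.55
ee_pos: [0.4578, 0.3041, 0.0539]
eef_rot: [[-0.867, 0.498, 0.0], [0.498, 0.867, 0.0], [-0.0, 0.0, -1.0]]
force: [-0.5, -0.2, -0.1]
width: 0.0353
grip_force: 20.0
```

Emit:
drive_tool(targets="0 0 -40 0 0 0 0.9;0 0 -80 0 0 0 0.9;0 0 -120 0 0 0 0.9;0 0 -165 0 0 0 0.9;0 0 -165 0 0 0 0.9;0 0 -165 0 0 0 0.9")

```text
t: 14.15
ee_pos: [0.458, 0.304, 0.2192]
eef_rot: [[-0.867, 0.498, 0.001], [0.498, 0.867, 0.0], [-0.001, 0.001, -1.0]]
force: [-0.0, -0.2, -1.7]
width: 0.035
grip_force: 20.0
```

```bash
python3 go.py 651 56 222 82
```

```text
t14.2 p [458.  304.  219.2] xang 150.1 F [-0.  -0.2 -1.7] w 35.0 g 20.0 q [ 10.  17. -57.  91.  14.  80.  11.]
[-290.9 -118.9   -2.5] [ 0.1  0.  68.1] dist 314.0
```

Emit:
drive_tool(targets="-291 -119 -3 0 0 68 0.9;-291 -119 -3 0 0 68 0.9;-291 -119 -3 0 0 68 0.9;-291 -119 -3 0 0 68 0.9;-291 -119 -3 0 0 68 0.9;-291 -119 -3 0 0 68 0.9;-291 -119 -3 0 0 68 0.9;-291 -119 -3 0 0 68 0.9")

```text
t: 14.95
ee_pos: [0.6513, 0.0517, 0.2184]
eef_rot: [[0.148, 0.989, -0.004], [0.989, -0.148, -0.001], [-0.002, -0.004, -1.0]]
force: [-1.3, -0.1, -1.3]
width: 0.0353
grip_force: 20.0
```

Emit:
drive_tool(targets="0 0 0 0 0 0 0.9;0 0 0 0 0 0 0.9;0 0 0 0 0 0 0.9")

```text
t: 15.25
ee_pos: [0.6503, 0.0565, 0.2212]
eef_rot: [[0.132, 0.991, -0.001], [0.991, -0.132, -0.0], [-0.0, -0.001, -1.0]]
force: [-0.8, 0.3, -1.1]
width: 0.0348
grip_force: 20.0
```

```bash
python3 go.py 651 56 58 82
```

```text
t15.2 p [650.3  56.5 221.2] xang 82.4 F [-0.8  0.3 -1.1] w 34.8 g 20.0 q [ 17.  26. -37.  75.  15.  83. -26.]
[ -0.4   1.  163.2] [-0.1  0.   0.4] dist 163.0
```

Emit:
drive_tool(targets="0 1 40 0 0 0 0.9;0 1 80 0 0 0 0.9;0 1 120 0 0 0 0.9;0 1 150 0 0 0 0.9;0 1 161 0 0 0 0.9;0 1 164 0 0 0 0.9;0 1 164 0 0 0 0.9")

```text
t: 15.95
ee_pos: [0.6525, 0.0562, 0.059]
eef_rot: [[0.136, 0.991, 0.001], [0.991, -0.136, 0.0], [0.0, 0.001, -1.0]]
force: [0.2, 0.2, 0.2]
width: 0.0354
grip_force: 20.0
```

Emit:
drive_tool(targets="0 0 0 0 0 0 0.43;0 0 0 0 0 0 0.43;0 0 0 0 0 0 0.43;0 0 0 0 0 0 0.43")

```text
t: 16.35
ee_pos: [0.6522, 0.0558, 0.0585]
eef_rot: [[0.137, 0.991, 0.001], [0.991, -0.137, -0.0], [0.0, 0.001, -1.0]]
force: [0.7, -0.8, 1.2]
width: 0.0486
grip_force: 0.0
```

Emit:
drive_tool(targets="0 0 -30 0 0 0 0.43;0 0 -70 0 0 0 0.43;0 0 -110 0 0 0 0.43;0 0 -150 0 0 0 0.3;0 0 -150 0 0 0 0.2")

```text
t: 16.85
ee_pos: [0.6543, 0.0567, 0.2146]
eef_rot: [[0.137, 0.991, 0.009], [0.991, -0.137, 0.001], [0.002, 0.009, -1.0]]
force: [-0.6, 0.1, 0.1]
width: 0.0592
grip_force: 0.0
```

```bash
python3 go.py 429 200 200 150
```

```text
t16.9 p [654.3  56.7 214.6] xang 82.1 F [-0.6  0.1  0.1] w 59.2 g 0.0 q [ 17.  26. -37.  76.  16.  82. -27.]
[ 111.1 -242.9   12.6] [  0.5   0.2 -67.9] dist 267.0
```

Emit:
drive_tool(targets="185 -250 -30 0 0 0 0.2;185 -250 -30 0 0 0 0.2;185 -250 -30 0 0 0 0.2;185 -250 -30 0 0 0 0.2;185 -250 -30 0 0 0 0.2;185 -250 -30 0 0 0 0.2;185 -250 -30 0 0 0 0.2;185 -250 -30 0 0 0 0.2")

```text
t: 17.65
ee_pos: [0.4279, 0.2751, 0.2384]
eef_rot: [[0.132, 0.991, 0.001], [0.991, -0.132, -0.0], [0.0, 0.002, -1.0]]
force: [-0.7, -0.9, 0.6]
width: 0.0698
grip_force: 0.0
```

```bash
cat >> h.py <<'E'
def spig(n,im,guess,r_=9):
    # grey spigot inside a blue lid: unsaturated pixels near the guess; returns centroid of its bright top, box
    u=np.round(proj(n,guess)).astype(int);H=cv2.cvtColor(im,cv2.COLOR_RGB2HSV)
    b=blobs(im,(0,0,40),(179,110,255),3,(u[0]-r_,u[1]-r_,u[0]+r_,u[1]+r_))
    return None if not b else (b[0][0],np.round(b[0][1][0],1) if b[0][1] else None,b[0][2])
E
python3 go.py; python3 - <<'E'
from h import *
S=r.camera("scene");T=r.camera("top");im={"scene":S,"top":T}
G=[(.429,.0635),(.4297,-.1335),(.3975,-.333)]
for g in G:
    for n in im: print(g,n,np.round(proj(n,(*g,.04)),1),spig(n,im[n],(*g,.04)))
for n in im:
    for b in blobs(im[n],(105,150,80),(125,255,255),800,(240,190,560,340)): print(n,b[0],np.round(b[1][0],1),b[1][1],onz(n,b[1][0],.014)[:2])
# tub neck top edge (outer rim of neck, bright) : radial search of the mouth edge at z=.108
for n in im:
    g=cv2.GaussianBlur(cv2.cvtColor(im[n],cv2.COLOR_RGB2GRAY),(0,0),.7).astype(np.float32)
    H=cv2.cvtColor(im[n],cv2.COLOR_RGB2HSV).astype(np.float32)
    sat=cv2.GaussianBlur(H[:,:,1],(0,0),.7)
    c0=np.array([.657,.08]);pts=[]
    for a in np.radians(np.arange(0,360,6)):
        rr=np.arange(.058,.092,.0005);q=np.array([proj(n,(c0[0]+x*np.cos(a),c0[1]+x*np.sin(a),.108)) for x in rr]).astype(np.float32)
        pr=cv2.remap(sat,q[:,0].reshape(1,-1),q[:,1].reshape(1,-1),1)[0]
        k=np.argmax(np.gradient(pr)); pts.append((np.degrees(a),rr[k],np.gradient(pr)[k]))
    print(n,[(int(round(a)),round(x*1e3,1)) for a,x,s in pts])
cv2.imwrite("pics/t5.png",np.hstack([cv2.resize(T[140:205,250:332],None,fx=4.8,fy=4.8,interpolation=2),cv2.resize(S[135:200,235:317],None,fx=4.8,fy=4.8,interpolation=2)])[:,:,::-1])
E
```

```text
t17.6 p [427.9 275.1 238.4] xang 82.4 F [-0.7 -0.9  0.6] w 69.8 g 0.0 q [  7.   7. -48.  96.   5.  80. -49.]
(0.429, 0.0635) scene [313.  256.5] (110.0, array([312.5, 256.6]), (308, 250, 10, 15))
(0.429, 0.0635) top [299.1 244.8] (30.0, array([299.3, 244. ]), (296, 241, 7, 7))
(0.4297, -0.1335) scene [394.1 233.7] (102.5, array([393.4, 233.7]), (389, 227, 10, 15))
(0.4297, -0.1335) top [360.7 241.1] (34.5, array([361. , 240.5]), (358, 237, 7, 8))
(0.3975, -0.333) scene [477.7 223. ] (260.0, array([478. , 221.7]), (469, 214, 18, 18))
(0.3975, -0.333) top [424.  247.7] (36.0, array([424.4, 247.1]), (421, 244, 8, 7))
scene 2885.5 [312.7 262.9] (57.62630081176758, 63.796878814697266) [0.4275 0.0649]
scene 2637.5 [392.3 240.3] (53.591758728027344, 62.68309020996094) [ 0.4282 -0.132 ]
scene 957.5 [464.5 237.6] (27.179628372192383, 49.638675689697266) [ 0.3831 -0.2978]
top 1540.0 [422.8 248.1] (43.45793151855469, 45.162750244140625) [ 0.3987 -0.3351]
top 1508.0 [299.9 245. ] (43.66119384765625, 44.02617645263672) [0.4309 0.0622]
top 1502.0 [360.5 241.5] (43.50507354736328, 43.97483062744140
[... 2294 characters left out ...]
 (192, np.float64(91.5)), (198, np.float64(91.5)), (204, np.float64(91.5)), (210, np.float64(90.0)), (216, np.float64(88.0)), (222, np.float64(86.5)), (228, np.float64(84.0)), (234, np.float64(83.0)), (240, np.float64(82.0)), (246, np.float64(90.0)), (252, np.float64(73.5)), (258, np.float64(75.5)), (264, np.float64(74.5)), (270, np.float64(78.0)), (276, np.float64(76.0)), (282, np.float64(77.0)), (288, np.float64(77.0)), (294, np.float64(76.5)), (300, np.float64(78.0)), (306, np.float64(76.5)), (312, np.float64(78.0)), (318, np.float64(77.5)), (324, np.float64(77.0)), (330, np.float64(77.5)), (336, np.float64(76.5)), (342, np.float64(75.0)), (348, np.float64(76.0)), (354, np.float64(75.5))]
```

View pics/t5.png

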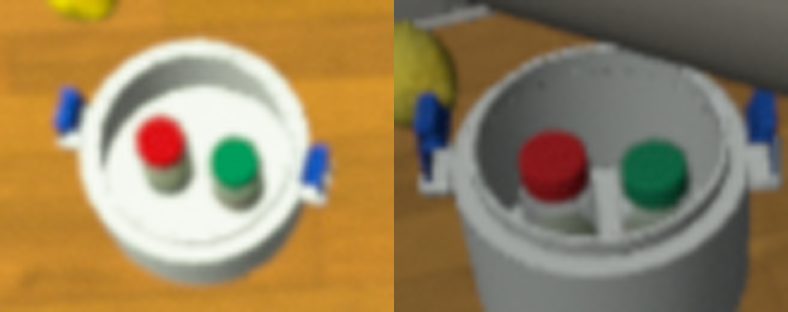

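Both jars stand upright in the tub, at top crop (160,145) and (235,165). Now I'll fit the tub's axis, using the jars I placed (known TCP) to check for camera bias.

```bash
cat > tub.py <<'E'
from h import *
from scipy.optimize import least_squares
S=r.camera("scene");T=r.camera("top")
def edge(im,n,c0,z,angs,r0,r1):
    sat=cv2.GaussianBlur(cv2.cvtColor(im,cv2.COLOR_RGB2HSV)[:,:,1].astype(np.float32),(0,0),.7);out=[]
    for a in np.radians(angs):
        rr=np.arange(r0,r1,.0004);q=np.array([proj(n,(c0[0]+x*np.cos(a),c0[1]+x*np.sin(a),z)) for x in rr]).astype(np.float32)
        pr=cv2.remap(sat,q[:,0].reshape(1,-1),q[:,1].reshape(1,-1),1)[0];k=np.argmax(np.gradient(pr))
        out.append((c0[0]+rr[k]*np.cos(a),c0[1]+rr[k]*np.sin(a)))
    return np.array(out)
def circ(P,R=None):
    f=lambda v:np.hypot(P[:,0]-v[0],P[:,1]-v[1])-(v[2] if R is None else R)
    s=least_squares(f,[*P.mean(0),.075][:3 if R is None else 2],loss="soft_l1",f_scale=.001);return s.x,np.sqrt(np.mean(f(s.x)**2))
A=[*range(0,54,4),*range(98,122,4),*range(282,360,4)]
E
python3 - <<'E'
from tub import *
P=edge(T,"top",(.659,.08),.095,A,.066,.084);print("top",circ(P),circ(P,.0755))
P={}
for nm,lo,hi,p in(("red",(172,150,60),(179,255,255),(.6678,.1039)),("green",(60,120,40),(84,255,255),(.6522,.0558))):
    for n,im in(("scene",S),("top",T)):
        b=blobs(im,lo,hi,5,(255,140,320,210))[0];P[n]=np.array(b[2][:2])+np.array(b[2][2:])/2-.5
        P[n]=np.array(b[1][0])
    print(nm,p,tri(P["scene"],P["top"]),[onz(n,P[n],.09)[:2] for n in P])
E
```

```text
top (array([0.6597, 0.079 , 0.0771]), np.float64(0.0009445074121740843)) (array([0.6614, 0.0792]), np.float64(0.0012970908603568614))
red (0.6678, 0.1039) (array([0.6668, 0.1035, 0.0909]), np.float64(0.00174865740424979)) [array([0.668 , 0.1041]), array([0.6668, 0.1027])]
green (0.6522, 0.0558) (array([0.6533, 0.0542, 0.0806]), np.float64(0.0018393651266648008)) [array([0.6458, 0.0567]), array([0.6504, 0.0531])]
```

```bash
python3 go.py 429 64 110 82; python3 - <<'E'
from h import *
for a,b in(((312.5,256.6),(299.3,244)),((393.4,233.7),(361,240.5))): print(tri(a,b))
E
```

```text
t17.9 p [430.7 271.7 237.4] xang 82.0 F [-0.2 -1.  -1.1] w 69.8 g 0.0 q [  7.   7. -48.  95.   5.  80. -49.]
[-205.8   27.4  127.5] [-0.  0. -0.] dist 244.0
(array([0.4323, 0.0634, 0.0342]), np.float64(0.000550003559407673))
(array([ 0.4325, -0.1344,  0.0352]), np.float64(0.0012570516096516073))
```

Emit:
drive_tool(targets="-206 29 0 0 0 0 0.4;-206 29 0 0 0 0 0.4;-206 29 0 0 0 0 0.4;-206 29 20 0 0 0 0.4;-206 29 70 0 0 0 0.4;-206 29 120 0 0 0 0.4;-206 29 150 0 0 0 0.4;-206 29 150 0 0 0 0.4")

```text
t: 18.65
ee_pos: [0.427, 0.0635, 0.0838]
eef_rot: [[0.139, 0.99, -0.008], [0.99, -0.139, 0.0], [-0.001, -0.008, -1.0]]
force: [-0.0, -0.2, 0.6]
width: 0.0522
grip_force: 0.0
```

Emit:
drive_tool(targets="0 0 20 0 0 0 0.4;0 0 40 0 0 0 0.4;0 0 50 0 0 0 0.4;0 0 53 0 0 0 0.4;0 0 53 0 0 0 0.4")

```text
t: 19.15
ee_pos: [0.4307, 0.0651, 0.0356]
eef_rot: [[0.137, 0.991, 0.001], [0.991, -0.137, 0.0], [0.0, 0.001, -1.0]]
force: [0.3, 0.5, 0.0]
width: 0.0524
grip_force: 0.0
```

```bash
python3 go.py 431 63.5 31 82; python3 - <<'E'
from h import *
S=r.camera("scene")
cv2.imwrite("pics/l1.png",cv2.resize(S[215:305,265:365],None,fx=6,fy=6,interpolation=2)[:,:,::-1])
E
```

```text
t19.1 p [430.7  65.1  35.6] xang 82.1 F [0.3 0.5 0. ] w 52.4 g 0.0 q [ 21.   8. -37. 120.   6.  54. -27.]
[-1.5  0.5  4.6] [ 0.  -0.   0.1] dist 5.0
```

View pics/l1.png

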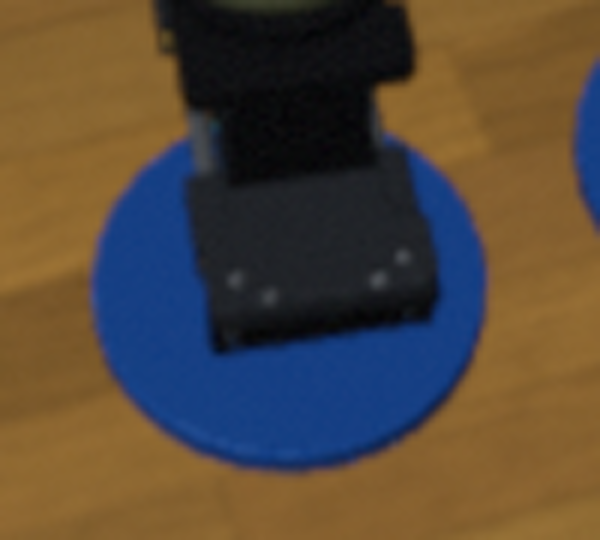

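The gripper hides the spigot but is centred over the lid. I'll probe down gently.

Emit:
drive_tool(targets="-1 0 3 0 0 0 0.4;-1 0 5 0 0 0 0.4;-1 0 5 0 0 0 0.4;-1 0 5 0 0 0 0.4")

```text
t: 19.6
ee_pos: [0.4299, 0.0642, 0.0299]
eef_rot: [[0.137, 0.991, 0.0], [0.991, -0.137, -0.0], [-0.0, 0.0, -1.0]]
force: [-0.1, -1.0, -0.2]
width: 0.0521
grip_force: 0.0
```

Emit:
drive_tool(targets="0 0 0 0 0 0 0.9;0 0 0 0 0 0 0.9;0 0 0 0 0 0 0.9;0 0 0 0 0 0 0.9;0 0 0 0 0 0 0.9;0 0 0 0 0 0 0.9;0 0 0 0 0 0 0.9;0 0 0 0 0 0 0.9", grip_force=40)

```text
t: 20.4
ee_pos: [0.4299, 0.0642, 0.0298]
eef_rot: [[0.137, 0.991, 0.0], [0.991, -0.137, -0.0], [-0.0, 0.0, -1.0]]
force: [-0.3, -0.7, 0.5]
width: 0.0092
grip_force: 0.0
```

It closed on nothing again. Together with the red and green grasps, this says the fingertips are about 35 mm higher than the reported TCP implies. I'll open and probe lower for the plate.

Emit:
drive_tool(targets="0 0 0 0 0 0 0.4;0 0 0 0 0 0 0.4;0 0 0 0 0 0 0.4;0 0 0 0 0 0 0.4;0 0 0 0 0 0 0.4;0 0 0 0 0 0 0.4")

```text
t: 21.0
ee_pos: [0.4299, 0.0642, 0.0298]
eef_rot: [[0.137, 0.991, 0.0], [0.991, -0.137, -0.0], [-0.0, 0.0, -1.0]]
force: [-0.3, -0.5, -0.2]
width: 0.048
grip_force: 0.0
```

Emit:
drive_tool(targets="0 0 5 0 0 0 0.4;0 0 10 0 0 0 0.4;0 0 15 0 0 0 0.4;0 0 18 0 0 0 0.4;0 0 20 0 0 0 0.4;0 0 20 0 0 0 0.4")

```text
t: 21.6
ee_pos: [0.4297, 0.0642, 0.0095]
eef_rot: [[0.137, 0.991, -0.001], [0.991, -0.137, 0.0], [-0.0, -0.001, -1.0]]
force: [0.2, -0.1, 1.1]
width: 0.0522
grip_force: 0.0
```

Emit:
drive_tool(targets="0 0 2 0 0 0 0.4;0 0 4 0 0 0 0.4;0 0 6 0 0 0 0.4;0 0 6 0 0 0 0.4")

```text
t: 22.0
ee_pos: [0.4297, 0.0642, 0.0036]
eef_rot: [[0.137, 0.991, -0.0], [0.991, -0.137, -0.0], [-0.0, -0.0, -1.0]]
force: [0.1, -0.0, 0.0]
width: 0.0526
grip_force: 0.0
```

No contact even at a reported -10 mm tip, which confirms the offset. Gripping here.

Emit:
drive_tool(targets="0 0 0 0 0 0 0.9;0 0 0 0 0 0 0.9;0 0 0 0 0 0 0.9;0 0 0 0 0 0 0.9;0 0 0 0 0 0 0.9;0 0 0 0 0 0 0.9;0 0 0 0 0 0 0.9;0 0 0 0 0 0 0.9", grip_force=40)

```text
t: 22.8
ee_pos: [0.4301, 0.0642, 0.0039]
eef_rot: [[0.137, 0.991, 0.0], [0.991, -0.137, -0.0], [-0.0, 0.0, -1.0]]
force: [1.7, -0.2, 0.4]
width: 0.023
grip_force: 40.0
```

```bash
python3 go.py 431 63.5 31 82
```

```text
t22.8 p [430.1  64.2   3.9] xang 82.1 F [ 1.7 -0.2  0.4] w 23.0 g 40.0 q [ 20.  11. -36. 121.   9.  50. -29.]
[ -0.5   1.  -27.1] [0.  0.  0.1] dist 27.0
```

Emit:
drive_tool(targets="0 0 0 0 0 0 0.5;0 0 0 0 0 0 0.5;0 0 0 0 0 0 0.5;0 0 0 0 0 0 0.5")

```text
t: 23.2
ee_pos: [0.4297, 0.0642, 0.0038]
eef_rot: [[0.137, 0.991, -0.0], [0.991, -0.137, -0.0], [-0.0, -0.0, -1.0]]
force: [-0.1, -0.2, -1.2]
width: 0.0415
grip_force: 0.0
```

Emit:
drive_tool(targets="0 0 0 0 0 -8.5 0.5;0 0 0 0 0 -17 0.5;0 0 0 0 0 -25.5 0.5;0 0 0 0 0 -34 0.5;0 0 0 0 0 -42.5 0.5;0 0 0 0 0 -51 0.5;0 0 0 0 0 -59.5 0.5;0 0 0 0 0 -68 0.5")

```text
t: 24.0
ee_pos: [0.4298, 0.0642, 0.0038]
eef_rot: [[-0.87, 0.492, -0.0], [0.492, 0.87, -0.0], [0.0, -0.0, -1.0]]
force: [0.8, 0.4, -0.7]
width: 0.0434
grip_force: 0.0
```

Emit:
drive_tool(targets="0 0 0 0 0 -8.5 0.5;0 0 0 0 0 -17 0.5;0 0 0 0 0 -22 0.5;0 0 0 0 0 -22 0.5;0 0 0 0 0 -22 0.9;0 0 0 0 0 -22 0.9;0 0 0 0 0 -22 0.9;0 0 0 0 0 -22 0.9")

```text
t: 24.8
ee_pos: [0.4299, 0.0642, 0.0038]
eef_rot: [[-0.991, 0.137, 0.0], [0.137, 0.991, -0.0], [-0.0, -0.0, -1.0]]
force: [-0.6, -0.3, 1.2]
width: 0.0228
grip_force: 40.0
```

Emit:
drive_tool(targets="0 0 0 0 0 0 0.9;0 0 0 0 0 0 0.9;0 0 0 0 0 0 0.9;0 0 -5 0 0 0 0.9;0 0 -10 0 0 0 0.9;0 0 -10 0 0 0 0.9")

```text
t: 25.4
ee_pos: [0.4304, 0.0642, 0.0146]
eef_rot: [[-0.991, 0.137, 0.001], [0.137, 0.991, -0.0], [-0.001, 0.0, -1.0]]
force: [0.1, -0.0, -1.6]
width: 0.0231
grip_force: 40.0
```

```bash
python3 go.py 660.5 80.5 190 172 
```

```text
t25.4 p [430.4  64.2  14.6] xang 172.1 F [ 0.1 -0.  -1.6] w 23.1 g 40.0 q [ 32.  12. -49. 120.  12.  52.  58.]
[-225.9   47.6 -175.2] [0.  0.1 0.1] dist 290.0
```

Emit:
drive_tool(targets="0 0 -45 0 0 0 0.9;0 0 -95 0 0 0 0.9;0 0 -145 0 0 0 0.9;-30 6 -175 0 0 0 0.9;-70 15 -175 0 0 0 0.9;-120 25 -175 0 0 0 0.9;-170 36 -175 0 0 0 0.9;-225 48 -175 0 0 0 0.9")

```text
t: 26.2
ee_pos: [0.6529, 0.0796, 0.188]
eef_rot: [[-0.99, 0.139, -0.001], [0.139, 0.99, -0.001], [0.001, -0.001, -1.0]]
force: [1.0, 0.2, -1.1]
width: 0.023
grip_force: 40.0
```

Emit:
drive_tool(targets="0 0 0 0 0 0 0.9;0 0 0 0 0 0 0.9;0 0 0 0 0 0 0.9;0 0 0 0 0 0 0.9")

```text
t: 26.6
ee_pos: [0.6503, 0.0802, 0.1899]
eef_rot: [[-0.991, 0.136, 0.001], [0.136, 0.991, -0.001], [-0.002, -0.001, -1.0]]
force: [-1.0, 0.4, -1.2]
width: 0.0231
grip_force: 40.0
```

```bash
python3 go.py 660.5 80.5 115 172; python3 - <<'E'
from h import *
S=r.camera("scene");T=r.camera("top")
for n,im in(("scene",S),("top",T)):
    for b in blobs(im,(105,150,80),(125,255,255),400,(200,100,560,340)):
        z=.014+r.get_state()["ee_pos"][2]-.0038
        print(n,b[0],np.round(b[1][0],1),np.round(b[1][1],1),b[2],"onz lid",onz(n,b[1][0],z),onz(n,b[1][0],.014)[:2])
E
```

```text
t26.6 p [650.3  80.2 189.9] xang 172.2 F [-1.   0.4 -1.2] w 23.1 g 40.0 q [ 22.  30. -48.  77.  22.  82.  57.]
[-10.    1.7  74.9] [-0.1  0.1  0.2] dist 76.0
scene 2639.5 [392.3 240.4] [53.6 62.7] (361, 213, 63, 56) onz lid [ 0.3288 -0.0639  0.2002] [ 0.4281 -0.132 ]
scene 2101.0 [273.5 145.7] [45.8 69.9] (240, 120, 69, 50) onz lid [0.6342 0.0891 0.2002] [0.81   0.0594]
top 1539.0 [422.7 248.1] [43.4 45.2] (401, 226, 45, 45) onz lid [ 0.3832 -0.2921  0.2002] [ 0.3988 -0.335 ]
```

Emit:
drive_tool(targets="-10 1.5 20 0 0 0 0.9;-10 1.5 45 0 0 0 0.9;-10 1.5 45 0 0 0 0.9;-10 1.5 45 0 0 0 0.9;-10 1.5 45 0 0 0 0.9")

```text
t: 27.2
ee_pos: [0.6615, 0.0806, 0.1458]
eef_rot: [[-0.991, 0.137, 0.002], [0.137, 0.991, 0.0], [-0.002, 0.0, -1.0]]
force: [-0.0, -0.7, -0.8]
width: 0.023
grip_force: 40.0
```

```bash
python3 go.py 660.5 80.5 115 172
```

```text
t27.2 p [661.5  80.6 145.8] xang 172.1 F [-0.  -0.7 -0.8] w 23.0 g 40.0 q [ 21.  33. -47.  79.  24.  78.  56.]
[ 1.  -0.3 30.7] [0.  0.1 0.1] dist 31.0
```

Emit:
drive_tool(targets="1 0 10 0 0 0 0.9;1 0 18 0 0 0 0.9;1 0 24 0 0 0 0.9;1 0 28 0 0 0 0.9;1 0 28 0 0 0 0.9")

```text
t: 27.7
ee_pos: [0.6597, 0.0805, 0.115]
eef_rot: [[-0.991, 0.137, -0.001], [0.137, 0.991, -0.0], [0.001, -0.0, -1.0]]
force: [-0.5, -0.2, -2.8]
width: 0.0229
grip_force: 40.0
```

Emit:
drive_tool(targets="0 0 2 0 0 0 0.9;0 0 4 0 0 0 0.9;0 0 6 0 0 0 0.9;0 0 6 0 0 0 0.9")

```text
t: 28.1
ee_pos: [0.66, 0.0804, 0.1095]
eef_rot: [[-0.991, 0.137, -0.0], [0.137, 0.991, -0.0], [0.0, -0.0, -1.0]]
force: [0.2, -0.9, -1.1]
width: 0.0229
grip_force: 40.0
```

Emit:
drive_tool(targets="0 0 2 0 0 0 0.9;0 0 4 0 0 0 0.9;0 0 4 0 0 0 0.9")

```text
t: 28.4
ee_pos: [0.6596, 0.0805, 0.1051]
eef_rot: [[-0.991, 0.137, -0.001], [0.137, 0.991, -0.0], [0.001, -0.0, -1.0]]
force: [0.4, -1.0, -1.9]
width: 0.023
grip_force: 40.0
```

Emit:
drive_tool(targets="0 0 2 0 0 0 0.9;0 0 4 0 0 0 0.9;0 0 6 0 0 0 0.9;0 0 6 0 0 0 0.9")

```text
t: 28.8
ee_pos: [0.6601, 0.0806, 0.1037]
eef_rot: [[-0.991, 0.137, 0.001], [0.137, 0.991, -0.001], [-0.002, -0.001, -1.0]]
force: [-14.5, -5.4, 28.6]
width: 0.0227
grip_force: 40.0
```

```bash
python3 go.py; python3 - <<'E'
from h import *
S=r.camera("scene")
cv2.imwrite("pics/l2.png",cv2.resize(S[90:230,220:340],None,fx=4.2,fy=4.2,interpolation=2)[:,:,::-1])
for b in blobs(S,(105,150,80),(125,255,255),400,(200,100,560,340)): print(b[0],np.round(b[1][0],1),b[2],[onz("scene",b[1][0],z) for z in (.114,.134)])
E
```

```text
t28.8 p [660.1  80.6 103.7] xang 172.1 F [-14.5  -5.4  28.6] w 22.7 g 40.0 q [ 21.  35. -46.  82.  26.  74.  55.]
2638.5 [392.3 240.4] (361, 213, 63, 56) [array([ 0.3748, -0.0953,  0.114 ]), array([ 0.3641, -0.088 ,  0.134 ])]
1853.0 [276.4 167.2] (240, 145, 74, 45) [array([0.6458, 0.086 , 0.114 ]), array([0.6286, 0.0889, 0.134 ])]
```

View pics/l2.png

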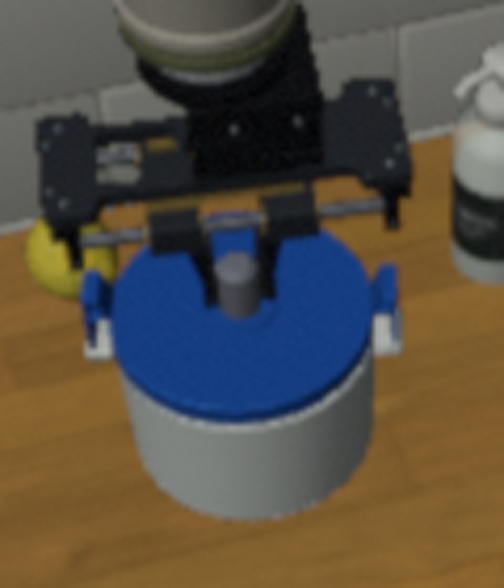

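The lid sits between the clips, apparently flush, and the origin works out at 100 mm. A slight pull will show whether the clips hold it.

Emit:
drive_tool(targets="0 0 -3 0 0 0 0.9;0 0 -6 0 0 0 0.9;0 0 -7 0 0 0 0.9;0 0 -7 0 0 0 0.9")

```text
t: 29.25
ee_pos: [0.6598, 0.0806, 0.1056]
eef_rot: [[-0.991, 0.137, -0.001], [0.137, 0.991, 0.0], [0.001, 0.0, -1.0]]
force: [3.1, -0.6, -11.7]
width: 0.0226
grip_force: 40.0
```

The clips hold against a 10 N pull, so this lid fits. I'll press it home once more, release and measure.

Emit:
drive_tool(targets="0 0 3 0 0 0 0.9;0 0 6 0 0 0 0.9;0 0 6 0 0 0 0.9")

```text
t: 29.55
ee_pos: [0.6602, 0.0806, 0.1038]
eef_rot: [[-0.991, 0.137, 0.001], [0.137, 0.991, -0.001], [-0.001, -0.001, -1.0]]
force: [-10.5, -2.8, 17.2]
width: 0.023
grip_force: 40.0
```

Emit:
drive_tool(targets="0 0 -3 0 0 0 0.9;0 0 -3 0 0 0 0.4;0 0 -3 0 0 0 0.4;0 0 -3 0 0 0 0.4;0 0 -3 0 0 0 0.4;0 0 -3 0 0 0 0.4")

```text
t: 30.15
ee_pos: [0.66, 0.0806, 0.1037]
eef_rot: [[-0.991, 0.137, -0.0], [0.137, 0.991, 0.0], [0.0, 0.0, -1.0]]
force: [0.5, -0.2, -0.5]
width: 0.0503
grip_force: 0.0
```

Emit:
drive_tool(targets="0 0 -30 0 0 0 0.4;0 0 -75 0 0 0 0.4;0 0 -115 0 0 0 0.3;20 0 -115 0 0 0 0.2;60 20 -115 0 0 0 0.2;110 40 -115 0 0 0 0.2;150 80 -115 0 0 0 0.2;180 130 -115 0 0 0 0.2")

```text
t: 30.95
ee_pos: [0.5056, 0.2176, 0.2191]
eef_rot: [[-0.99, 0.139, 0.001], [0.139, 0.99, -0.002], [-0.001, -0.002, -1.0]]
force: [1.4, 0.5, 0.4]
width: 0.0695
grip_force: 0.0
```

```bash
python3 go.py 626 276 250 172; python3 - <<'E'
from h import *
S=r.camera("scene");T=r.camera("top");P={}
for n,im in(("scene",S),("top",T)):
    for b in blobs(im,(105,150,80),(125,255,255),300,(235,100,560,340)): print(n,b[0],np.round(b[1][0],1),np.round(b[1][1],1),b[2],onz(n,b[1][0],.114))
    k=spig(n,im,(.66,.0805,.14));print(n,k,proj(n,(.66,.0805,.15)),proj(n,(.66,.0805,.14)));P[n]=k
    b=blobs(im,(105,120,60),(125,255,255),3,(190,165,245,215));print("dot",[(q[0],np.round(q[1][0],1)) for q in b if q[1]])
if all(P.values()): print(tri(P["scene"][1],P["top"][1]))
E
```

```text
t30.9 p [505.6 217.6 219.1] xang 172.0 F [1.4 0.5 0.4] w 69.5 g 0.0 q [ 19.  16. -56.  91.  14.  80.  44.]
[-111.2   74.4  -30.9] [-0.1  0.1  0. ] dist 137.0
scene 2637.5 [392.3 240.4] [53.6 62.7] (361, 213, 63, 56) [ 0.3748 -0.0954  0.114 ]
scene 1773.0 [283.2 164.9] [45.1 57.9] (251, 141, 63, 49) [0.6481 0.0688 0.114 ]
scene 1073.5 [459.  227.2] [29.2 51.3] (443, 203, 32, 52) [ 0.362 -0.245  0.114]
scene (102.5, array([276. , 156.7]), (271, 150, 11, 14)) [276.0053 152.1359] [276.3258 155.0475]
dot [(18.5, array([196.1, 193.5]))]
top 1662.5 [289.5 170. ] [43.7 49.8] (262, 148, 56, 45) [0.6571 0.08   0.114 ]
top 1539.0 [422.8 248.1] [43.5 45.1] (401, 226, 45, 45) [ 0.3904 -0.312   0.114 ]
top 1503.0 [360.5 241.5] [43.5 44. ] (339, 220, 44, 44) [ 0.4207 -0.1255  0.114 ]
top (36.5, array([289. , 167.4]), (286, 164, 7, 8)) [288.5004 165.9259] [288.7174 166.8119]
dot []
(array([0.66  , 0.0808, 0.1342]), np.float64(0.0017286873898629534))
```

The spigot is now exactly 100 mm higher than on the worktop, centred at (0.660, 0.081), so the lid is snapped on. Now the pump.

Emit:
drive_tool(targets="-40 25 0 0 0 0 0.1;-80 50 0 0 0 0 0.1;-111 74 0 0 0 0 0.1;-111 74 0 0 0 0 0.1;-111 74 0 0 0 0 0.1;-111 74 40 0 0 0 0.1;-111 74 80 0 0 0 0.1;-111 74 80 0 0 0 0.1")

```text
t: 31.85
ee_pos: [0.6247, 0.273, 0.1343]
eef_rot: [[-0.991, 0.137, -0.006], [0.137, 0.991, -0.005], [0.005, -0.005, -1.0]]
force: [-0.1, -0.8, -0.1]
width: 0.0783
grip_force: 0.0
```

```bash
python3 go.py 626 275.5 31 172
```

```text
t31.9 p [624.7 273.  134.3] xang 172.1 F [-0.1 -0.8 -0.1] w 78.3 g 0.0 q [  5.  37. -49.  76.  28.  79.  38.]
[ -1.5   3.2 103.2] [-0.3 -0.3  0.1] dist 103.0
```

Emit:
drive_tool(targets="0 0 40 0 0 0 0.1;0 0 75 0 0 0 0.1;0 0 100 0 0 0 0.1;0 0 108 0 0 0 0.1;0 0 108 0 0 0 0.1")

```text
t: 32.35
ee_pos: [0.6275, 0.2755, 0.0321]
eef_rot: [[-0.991, 0.137, 0.0], [0.137, 0.991, -0.0], [-0.001, -0.0, -1.0]]
force: [0.5, 0.5, 0.7]
width: 0.0783
grip_force: 0.0
```

Emit:
drive_tool(targets="0 0 0 0 0 0 0.9;0 0 0 0 0 0 0.9;0 0 0 0 0 0 0.9;0 0 0 0 0 0 0.9;0 0 0 0 0 0 0.9;0 0 0 0 0 0 0.9;0 0 0 0 0 0 0.9;0 0 0 0 0 0 0.9", grip_force=30)

```text
t: 33.15
ee_pos: [0.6273, 0.2758, 0.0309]
eef_rot: [[-0.991, 0.137, 0.0], [0.137, 0.991, -0.0], [-0.0, 0.0, -1.0]]
force: [-0.8, 0.7, 0.2]
width: 0.0377
grip_force: 30.0
```

```bash
python3 go.py 626 276 230 172 660 80.7 230 172
```

```text
t33.1 p [627.3 275.8  30.9] xang 172.1 F [-0.8  0.7  0.2] w 37.7 g 30.0 q [  4.  42. -47.  82.  32.  70.  35.]
[   1.3    0.  -199.1] [0.  0.  0.1] dist 199.0
[ -59.  -188.8 -199.1] [0.  0.  0.1] dist 281.0
```

Emit:
drive_tool(targets="0 0 -45 0 0 0 0.9;0 0 -90 0 0 0 0.9;0 0 -135 0 0 0 0.9;0 0 -180 0 0 0 0.9;0 0 -190 0 0 0 0.9;-10 -30 -190 0 0 0 0.9;-25 -75 -190 0 0 0 0.9;-40 -120 -190 0 0 0 0.9")

```text
t: 33.95
ee_pos: [0.6502, 0.1504, 0.2199]
eef_rot: [[-0.991, 0.135, -0.001], [0.135, 0.991, -0.001], [0.001, -0.001, -1.0]]
force: [1.2, -1.2, -1.9]
width: 0.0374
grip_force: 30.0
```

Emit:
drive_tool(targets="-12 -40 0 0 0 0 0.9;-19 -69 0 0 0 0 0.9;-19 -69 0 0 0 0 0.9;-19 -69 0 0 0 0 0.9;-19 -69 0 0 0 0 0.9")

```text
t: 34.45
ee_pos: [0.6594, 0.082, 0.2204]
eef_rot: [[-0.991, 0.135, -0.001], [0.135, 0.991, 0.001], [0.001, 0.001, -1.0]]
force: [0.1, 0.7, -2.0]
width: 0.0377
grip_force: 30.0
```

```bash
python3 go.py 660.5 80.7 185 172;  python3 - <<'E'
from h import *
S=r.camera("scene");T=r.camera("top")
np.savez("now.npz",S=S,T=T)
cv2.imwrite("pics/p1.png",np.hstack([cv2.resize(S[70:230,210:350],None,fx=3.5,fy=3.5,interpolation=2)])[:,:,::-1])
E
```

```text
t34.5 p [659.4  82.  220.4] xang 172.3 F [ 0.1  0.7 -2. ] w 37.7 g 30.0 q [ 22.  31. -50.  73.  24.  86.  57.]
[-1.3 -1.2 35.4] [ 0.  -0.   0.3] dist 35.0
```

View pics/p1.png

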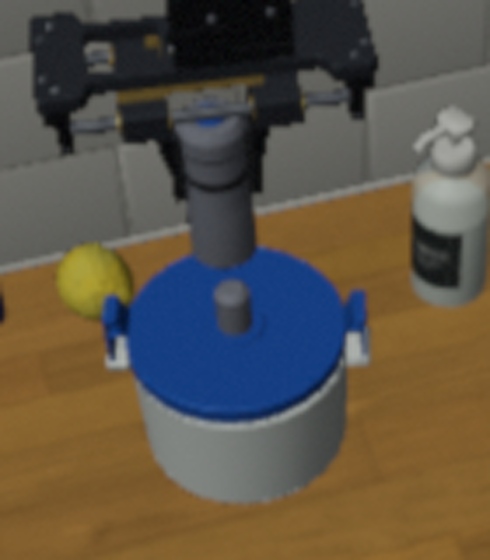

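The lid sits flush below both clips, and the pump hangs straight above the spigot. Lowering it now.

Emit:
drive_tool(targets="-1 -1 15 0 0 0 0.9;-1 -1 30 0 0 0 0.9;-1 -1 40 0 0 0 0.9;-1 -1 48 0 0 0 0.9;-1 -1 48 0 0 0 0.9")

```text
t: 35.05
ee_pos: [0.6601, 0.0791, 0.1711]
eef_rot: [[-0.991, 0.137, -0.002], [0.137, 0.991, -0.0], [0.002, -0.001, -1.0]]
force: [-0.8, 0.3, -1.6]
width: 0.0372
grip_force: 30.0
```

Emit:
drive_tool(targets="0 0 5 0 0 0 0.9;0 0 10 0 0 0 0.9;0 0 15 0 0 0 0.9;0 0 20 0 0 0 0.9;0 0 24 0 0 0 0.9;0 0 24 0 0 0 0.9")

```text
t: 35.65
ee_pos: [0.6605, 0.0792, 0.1481]
eef_rot: [[-0.991, 0.137, -0.001], [0.137, 0.991, -0.0], [0.001, -0.0, -1.0]]
force: [-0.4, 0.4, -1.6]
width: 0.0377
grip_force: 30.0
```

```bash
python3 go.py 660.5 80.7 145 172
```

```text
t35.6 p [660.5  79.2 148.1] xang 172.1 F [-0.4  0.4 -1.6] w 37.7 g 30.0 q [ 22.  34. -49.  79.  25.  79.  56.]
[0.2 1.5 3.1] [-0.  -0.   0.1] dist 3.0
```

Nearly home. Now I'll press the last 3 mm and feel for the plate.

Emit:
drive_tool(targets="0 1 2 0 0 0 0.9;0 1 4 0 0 0 0.9;0 1 5 0 0 0 0.9;0 1 5 0 0 0 0.9")

```text
t: 36.05
ee_pos: [0.6611, 0.0806, 0.1448]
eef_rot: [[-0.991, 0.137, 0.001], [0.137, 0.991, 0.0], [-0.001, 0.0, -1.0]]
force: [-2.9, -0.4, 5.1]
width: 0.0377
grip_force: 30.0
```

Contact at TCP 145 mm, as expected for fully home. I'll release and withdraw.

Emit:
drive_tool(targets="0 0 2 0 0 0 0.9;0 0 2 0 0 0 0.9;0 0 0 0 0 0 0.3;0 0 0 0 0 0 0.3;0 0 0 0 0 0 0.15;0 0 0 0 0 0 0.15;0 0 0 0 0 0 0.15")

```text
t: 36.75
ee_pos: [0.6608, 0.0803, 0.1436]
eef_rot: [[-0.991, 0.137, -0.0], [0.137, 0.991, -0.0], [0.0, -0.0, -1.0]]
force: [-0.1, -0.5, -0.2]
width: 0.0686
grip_force: 0.0
```

Emit:
drive_tool(targets="0 0 -30 0 0 0 0.15;0 0 -70 0 0 0 0.15;0 0 -110 0 0 0 0.15;20 10 -140 0 0 0 0.15;60 30 -140 0 0 0 0.15;110 60 -140 0 0 0 0.15;150 110 -140 0 0 0 0.15;180 150 -140 0 0 0 0.15")

```text
t: 37.55
ee_pos: [0.5128, 0.2354, 0.2841]
eef_rot: [[-0.99, 0.138, 0.001], [0.138, 0.99, -0.001], [-0.001, -0.001, -1.0]]
force: [0.9, 0.7, 1.1]
width: 0.074
grip_force: 0.0
```

Emit:
drive_tool(targets="0 30 0 0 0 0 0.15;0 30 0 0 0 0 0.15;0 30 0 0 0 0 0.15")

```text
t: 37.85
ee_pos: [0.518, 0.2647, 0.2836]
eef_rot: [[-0.991, 0.135, -0.0], [0.135, 0.991, -0.0], [0.0, -0.0, -1.0]]
force: [-0.3, -0.6, -0.7]
width: 0.074
grip_force: 0.0
```

```bash
python3 go.py; python3 - <<'E'
from h import *
S=r.camera("scene");T=r.camera("top");P={}
for n,im in(("scene",S),("top",T)):
    u=np.round(proj(n,(.66,.081,.224))).astype(int)
    b=[q for q in blobs(im,(105,110,60),(125,255,255),3,(u[0]-7,u[1]-7,u[0]+8,u[1]+6)) if q[1]];print(n,u,[(q[0],np.round(q[1][0],1),q[2]) for q in b])
    if b:P[n]=b[0][1][0]
    for b in blobs(im,(105,150,80),(125,255,255),300,(235,100,560,340)): print(n,b[0],np.round(b[1][0],1),onz(n,b[1][0],.014)[:2])
if len(P)==2: print(tri(P["scene"],P["top"]))
cv2.imwrite("pics/end.png",S[60:360,100:560,::-1])
E
```

```text
t37.9 p [518.  264.7 283.6] xang 172.2 F [-0.3 -0.6 -0.7] w 74.0 g 0.0 q [ 13.  20. -57.  80.  17.  88.  39.]
scene [273 129] [(31.0, array([272.9, 128.4]), (269, 126, 9, 6))]
scene 2638.5 [392.3 240.4] [ 0.4281 -0.132 ]
scene 1914.0 [276.4 165.5] [0.7379 0.0698]
top [287 159] [(22.5, array([287. , 158.5]), (284, 156, 7, 6)), (22.5, array([286.9, 158.6]), (280, 152, 15, 13))]
top 1662.5 [289.5 170. ] [0.6847 0.0853]
top 1539.0 [422.8 248.1] [ 0.3988 -0.3351]
top 1504.0 [360.5 241.5] [ 0.4313 -0.135 ]
(array([0.6612, 0.0806, 0.225 ]), np.float64(0.0014549500299411854))
```

View pics/end.png

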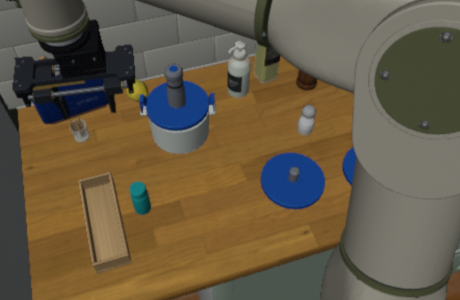

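The pump stands upright on the tub at crop (175,85), with its top at z = 0.225 and centred. The other two lids lie flat where they were, and the bystanders are undisturbed.

```bash
python3 -c "
from bench import r
print(r.job_done())"
```

```text
the job is handed in; nothing more can be done
None
```

The job is handed in with both jars in the tub, the first lid tried snapped on under both clips, the pump fully home on its spigot, and the other two lids left flat and untouched; the judge returned no verdict.

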